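Seat the notched shear blade on its pin and shut the keeper

ROBOT

A 7-joint arm with a two-finger parallel gripper is mounted at the origin on the work surface. World frame = base frame: x ahead of the robot, y to its left, z up, the work surface at z = 0. Lengths are in m, angles in rad, forces in N, time in s.
With the tool pointing down it reaches from about 0.425 to 0.95 m from the base axis. Payload 16.7 kg.
Tool frame: the origin (TCP) lies at the very end of the fingers, on their centre line; the grasp point (between the pads) lies 19 mm behind it; y points along the fingers, x is the direction in which the jaws open and shut, and the axes are right-handed (so a half turn about y gives the same grasp; the last joint's range is limited). The gripper opens to 94 mm and grips with 3 to 60 N. Pads are 16 mm wide; open, the fingers measure 119 mm over their backs; the gripper's body (75 mm by 177 mm) begins 78 mm behind the grasp point.
Start: joints at [1.012, 0.426, 0.074, 1.606, -0.034, 1.111, -0.067], TCP at [0.269, -0.619, 0.174] pointing down, gripper open.
Joint ranges: [-2.85, 2.85], [-0.5, 2.14], [-1.23, 1.37], [0.21, 2.46], [-1.02, 4.16], [0.16, 2.05], [-2.73, 2.73]. Speed limits (rad/s): [1.89, 1.89, 2.39, 2.39, 3.01, 3.01, 3.01].

INTERFACE

Orientations are given as [roll, pitch, yaw] about the fixed x, y, z axes, in that order (R = Rz(yaw) Ry(pitch) Rx(roll)).
In Python, from cell import robot, cams gives the robot as it stands.
- The arm moves only by the shell command python3 -m creep 'ROWS' [FORCE]. ROWS is a JSON object of lists of equal length, an entry for each row: "dr": the turn, a rotation vector about the tool's x, y, z in rad, a list of three; "translation": the shift along the tool's x, y, z in m, a list of three; "grip": the opening in per cent of the stroke, from 0 (shut) to 100 (fully open). A call has 1 to 12 rows; each row shifts and turns the commanded pose from where the row before left it, along the tool's axes as they then stand; what a row does not reach is not made up. A row lasts 1/12 s, in which the tool goes at most 41.7 mm and 7.16 degrees, less where a joint would pass 70% of its speed; a pose out of reach is approached as far as the arm can. A call is refused whole if a number of a shift passes 0.0417 or a number of a turn 0.125, either way. A call with a gripper value outside its range is refused whole. The fingers move at their own pace and stop on an object; FORCE is the grip in N (left out, the last holds). Time passes only in rows, so rows that do not move let the fingers close. It gives the time, the measured TCP pose, the force and the opening at its end, in the units of the state.
- robot.observe(): the state, without advancing time (a new reading comes with each control period).
- cams.snapshot(name): name is "scene" or "side" or "wrist"; returns the picture (480x640x3 uint8, red, green, blue); there is no depth.
- cams.camera_info(name): a dict with "mtx" (3x3 intrinsics, pixels), "R" (3x3) and "t" (3): a world point X has camera coordinates R X + t; the wrist camera has in their place "T_tool_cam" (4x4, takes a point from camera to tool coordinates, whose origin is the TCP and whose axes are the tool frame's). Camera axes: x right, y down, z forward; pixel columns grow to the right and rows downward; lengths in m; the calibration is good to about 2 mm. A picture is of the moment at which its call begins: read the wrist's pose just before it. camera_info takes no time and is no camera call.
- robot.hand_in(): hands the job in, once; it reports no verdict.
The state is a dict: "clock": time; "joint_pos": joint angles; "qvel": joint speeds; "effort": joint torques, N m; "ee_pos": TCP position; "orientation": TCP orientation; "wrist_force": force on the tool from outside, world axes, zero at the start; "moment": the same for the moment, N m; "grip_width": opening from 0.0 (shut) to 1.0 (fully open).
Only numpy, scipy, OpenCV 4.12 (cv2) and the standard library are available. Lean on these libraries where they do the work, as an engineer would, in place of code of your own. Each camera call takes 0.05 s, during which the arm holds its last target.

TASK

Take the notched steel blade by its rib from the bench and lay it flat between the rails of the blade holder, notch towards the locating pin. Slide it along the bed until the notch is fully home on the pin, lean it against the pin with a measured push of 10 to 15 newtons for half a second to be sure it is seated (more than 20 bends the pin), and let go. Then swing the keeper arm all the way across the blade, and leave the hammer, tin and wooden billet alone.

Things in the scene. Friction and masses are not known exactly. Their poses are not given: they have to be found in the camera images.
- blade: Loose flat steel blade, about 0.3 kg, 130 (x) by 44 (y) by 6 mm (z), lying rib up. Origin: centre of its underside; x runs lengthwise to the notched end, z up. A dark crosswise rib, 12 thick (x), 34 wide (y), stands on its middle from z = 6 to 38 mm: grip its two broad faces. The open notch in the +x end is 11 mm wide, its flat bottom at x = +40; its mouth flares over the last 8 mm to 27 mm.
- notch (a point): Point on the blade's underside, at blade x = +44 mm, y = 0: it lies on the pin's axis when the notch is fully home. Axes as the blade's.
- holder: Fixed steel holder, base 170 (x) by 120 (y) by 12 mm. Origin: centre of its underside; x is the way the blade is pushed home, z up. The flat bed (top at z = 20 mm) lies between two rails along x, inner faces at y = +-26, tops at z = 26. One rigid upright pin, 8 mm thick, 9 mm high, stands on the bed near the +x end (see bed).
- bed (a point): Middle of the bed's top, 20 mm above the holder's origin; axes as the holder's. The pin stands at y = 0 and is set anywhere from x = 37 to 63 mm; its setting is not measured: feel (or see) it. A blade laid with its origin at x = -35 is clear of it; home, its origin is at x = -7 to 19. Lean on the pin with 10 to 15 N for half a second; over 20 N bends it.
- keeper (a joint): Keeper arm angle: 0 to 0.3 at the start (open, pointing to the holder's -x), pi/2 = shut at its stop, lying across the blade to the holder's +y. It grows clockwise seen from above, moves against light friction (about 1 N at the knob) and stays where it is left.
- keeper_hinge (a point): On the keeper's upright hinge axis, at the underside of the arm, 28.5 mm above the bench; at x = -48, y = -47 mm of the holder. The arm is flat, 16 mm wide, 8 mm thick, its underside 2.5 mm above a blade lying on the bed. Axes as the holder's.
- keeper_knob (a point): Centre of the top of the keeper's upright knob, 75 mm from the hinge axis, 66.5 mm above the bench. The knob is a round post 12 mm in diameter, standing 30 mm clear above the arm: pinch or push it from above.
- hammer: Loose hammer lying on the bench, bystander. Origin at its underside.
- tin: Loose tin, 66 mm in diameter, 75 mm high, bystander. Origin: centre of its underside.
- billet: Loose block of wood, 70 by 50 by 45 mm, bystander. Origin: centre of its underside.
Not all that is in view belongs to the job. What is shaped like the blade but red is not meant.

How it is judged:
By the outcome, as a careful person would: the job done as asked, in the order asked, and still so for the second after the job is handed in, with the robot touching nothing.
It also fails if it takes over 72 s, if anything falls off the work surface, if the arm or the gripper's body presses on something with over 40 N, if the wrist force passes 120 N, or if a joint passes its speed limit or range.

## Working session

There is one attempt and no reset: what is moved stays moved. The work goes in short steps, Python scripts to look and compute and a shell command to move; the robot and the scene stay as the last step left them, time stands still between calls to the robot, and variables do not carry over. Pictures are saved under pics/ and viewed, and the job is handed in when it is done.

```bash
mkdir -p pics; ls; python3 - <<'E'
from cell import robot,cams
import cv2,numpy as np
np.set_printoptions(precision=4,suppress=True)
print(robot.observe())
for n in ['scene','side','wrist']:
    print(n,cams.camera_info(n))
    cv2.imwrite(f'pics/{n}0.png',cams.snapshot(n)[:,:,::-1])
E
```

```text
pics
{'clock': 0.0, 'joint_pos': array([ 1.0115,  0.4267,  0.0739,  1.6066, -0.0341,  1.1108, -0.0671]), 'qvel': array([ 0.0008,  0.0001, -0.0001,  0.0003, -0.0014,  0.0003, -0.0027]), 'effort': array([ -0.0014, -93.5835,   3.6656, -45.4196,  -0.0489,   0.0202,
         0.0001]), 'ee_pos': array([ 0.2687, -0.6187,  0.1734]), 'orientation': array([-1.5709,  0.0013, -1.161 ]), 'wrist_force': array([ 0.1249,  0.3146, -0.8191]), 'moment': array([ 0.0151, -0.0358,  0.0167]), 'grip_width': 1.0048875583590342}
scene {'mtx': array([[480.0765,   0.    , 321.3892],
       [  0.    , 480.0765, 243.6681],
       [  0.    ,   0.    ,   1.    ]]), 'R': array([[-0.2522,  0.9675, -0.0182],
       [ 0.7355,  0.1795, -0.6533],
       [-0.6288, -0.1781, -0.7569]]), 't': array([ 0.0966, -0.3985,  1.3298])}
side {'mtx': array([[441.507 ,   0.    , 318.8673],
       [  0.    , 441.507 , 237.329 ],
       [  0.    ,   0.    ,   1.    ]]), 'R': array([[-0.7332, -0.68  ,  0.0023],
       [-0.3604,  0.3858, -0.8493],
       [ 0.5766, -0.6235, -0.528 ]]), 't': array([0.4584, 0.2474, 0.6686])}
wrist {'mtx': array([[372.079 ,   0.    , 321.8362],
       [  0.    , 372.079 , 239.9554],
       [  0.    ,   0.    ,   1.    ]]), 'T_tool_cam': array([[ 1.    ,  0.0004, -0.0003,  0.0011],
       [ 0.0004, -0.2516,  0.9678, -0.2104],
       [ 0.0003, -0.9678, -0.2516,  0.0723],
       [ 0.    ,  0.    ,  0.    ,  1.    ]])}
```

View pics/scene0.png

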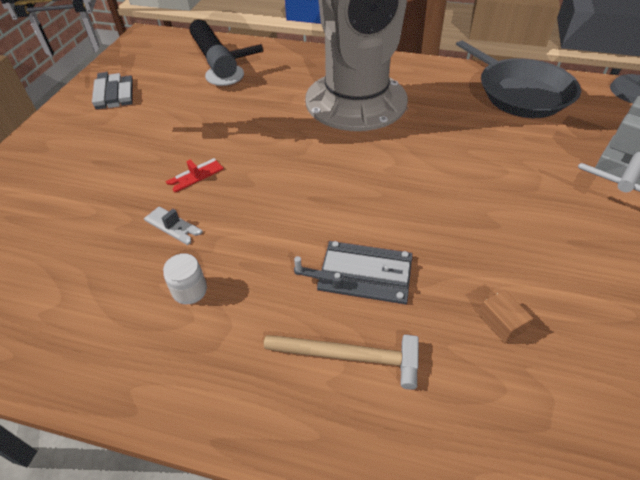

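View pics/side0.png

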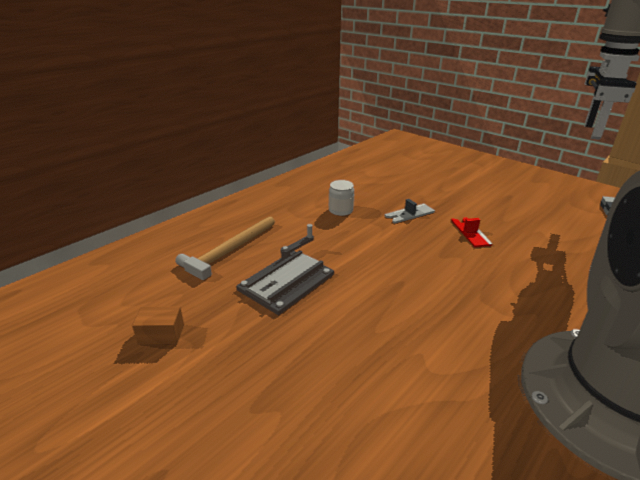

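View pics/wrist0.png

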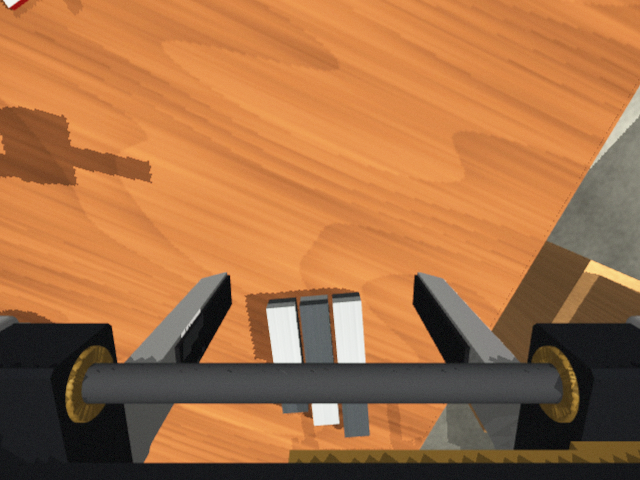

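Candidates shaped like the blade are the grey one with a dark rib at scene (173,224) and the red one at (195,174). The grey one fits the steel blade. I'll confirm it and the holder in crops.

```bash
python3 - <<'E'
import cv2,numpy as np
s=cv2.imread('pics/scene0.png'); d=cv2.imread('pics/side0.png')
def crop(im,x,y,w,h,k,n): cv2.imwrite(n,cv2.resize(im[y:y+h,x:x+w],None,fx=k,fy=k,interpolation=cv2.INTER_CUBIC))
crop(s,130,190,90,65,8,'pics/c_blade.png')
crop(s,285,230,140,80,5,'pics/c_hold.png')
crop(d,230,215,110,100,6,'pics/d_hold.png')
crop(d,375,190,70,40,10,'pics/d_blade.png')
E
```

```text
(no output)
```

View pics/c_blade.png

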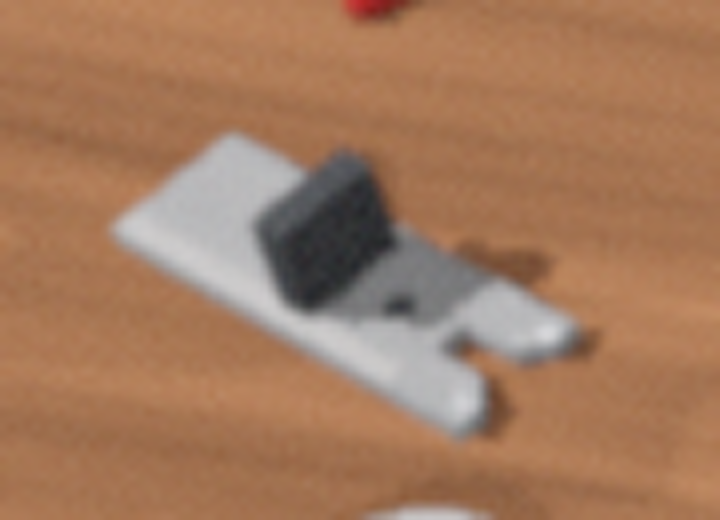

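View pics/c_hold.png

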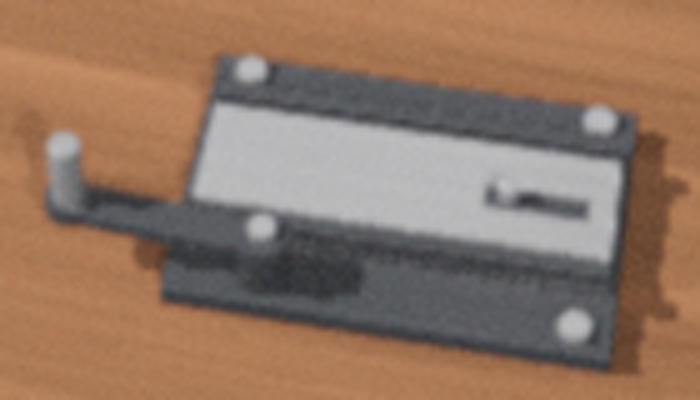

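View pics/d_hold.png

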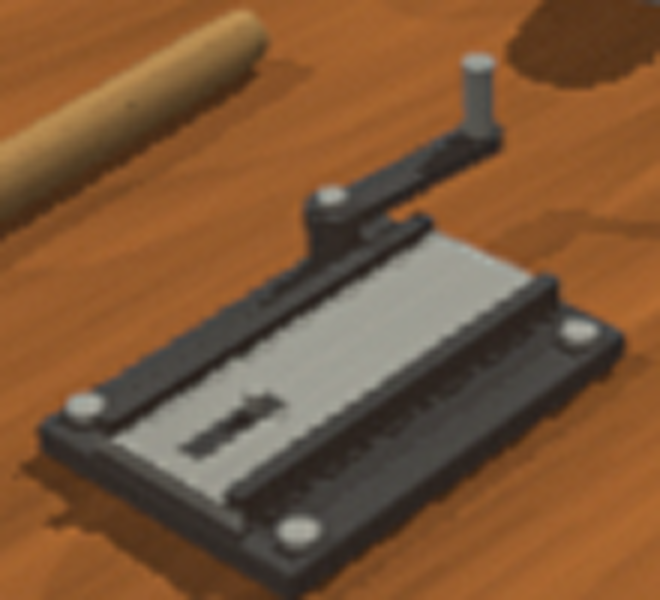

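View pics/d_blade.png

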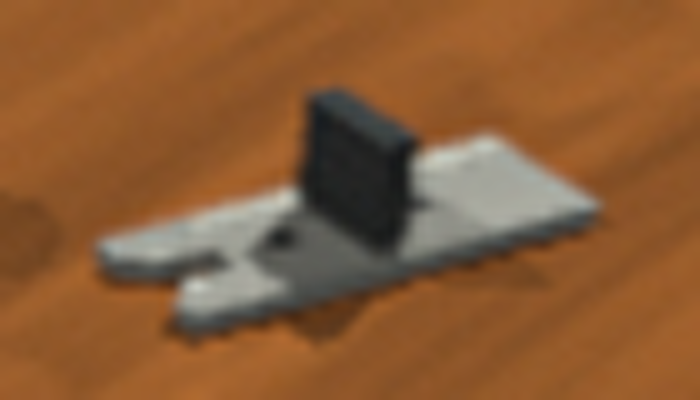

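Crops show the grey steel blade with dark rib (notch to the lower right in scene), the holder with its pin at scene ≈(386,267), and the keeper open with its knob at scene ≈(297.5,258). I'll fit poses from both views.

```bash
cat > h.py <<'E'
import numpy as np,cv2
from scipy.optimize import least_squares
from scipy.spatial.transform import Rotation as Ro
from cell import robot,cams
np.set_printoptions(precision=4,suppress=True)
CI={n:cams.camera_info(n) for n in ['scene','side','wrist']}
def proj(n,X,pose=None):
    c=CI[n]; X=np.atleast_2d(X)
    if n=='wrist':
        p,o=pose; Rt=Ro.from_euler('xyz',o).as_matrix()
        T=c['T_tool_cam']; xt=(X-p)@Rt; xc=(xt-T[:3,3])@T[:3,:3]
    else: xc=X@c['R'].T+c['t']
    u=xc@c['mtx'].T
    return u[:,:2]/u[:,2:]
def b2w(q,P):
    x,y,a=q[:3]; P=np.atleast_2d(P)/1000.; c,s=np.cos(a),np.sin(a)
    return np.c_[x+c*P[:,0]-s*P[:,1],y+s*P[:,0]+c*P[:,1],P[:,2]]
def fit(obs,q0,pose=None):
    f=lambda q:np.concatenate([(proj(n,b2w(q,P),pose)-uv).ravel() for n,P,uv in obs])
    r=least_squares(f,q0,loss='soft_l1'); return r.x,r.fun.reshape(-1,2)
def ray(n,uv,z,pose=None):
    r=least_squares(lambda q:(proj(n,[q[0],q[1],z],pose)-uv).ravel(),[0.6,0]); return r.x
def tool():
    o=robot.observe(); return o['ee_pos'],o['orientation']
E
python3 - <<'E'
from h import *
S=lambda x,y:(130+x/8,190+y/8); D=lambda x,y:(375+x/10,190+y/10)
B=[('scene',(-65,22,6),S(235,132)),('scene',(-65,-22,6),S(113,228)),('side',(-65,-22,6),D(495,135)),('side',(-65,22,6),D(602,205)),
('scene',(-6,-17,38),S(258,222)),('scene',(-6,17,38),S(345,150)),
('side',(6,-17,38),D(310,95)),('side',(-6,-17,38),D(335,88)),('side',(-6,17,38),D(415,138)),('side',(6,17,38),D(390,150))]
q,r=fit(B,[0.55,-0.45,0.8]); print('blade',q,np.degrees(q[2]),'\n',r.T)
S=lambda x,y:(285+x/5,230+y/5); D=lambda x,y:(230+x/6,215+y/6)
H=[('scene',(-85,-60,0),S(163,300)),('scene',(-85,60,12),S(218,57)),('scene',(85,60,12),S(636,117)),('scene',(85,-60,0),S(610,367)),
('side',(85,60,0),D(287,600)),('side',(-85,60,12),D(627,340)),('side',(85,-60,12),D(42,428))]
h,r=fit(H,[0.6,0,1.5]); print('holder',h,np.degrees(h[2]),'\n',r.T)
def toH(w): d=np.array(w)-h[:2]; c,s=np.cos(h[2]),np.sin(h[2]); return 1000*np.array([c*d[0]+s*d[1],-s*d[0]+c*d[1]])
print('pin',toH(ray('scene',S(505,183),.029)),toH(ray('side',D(265,398),.029)))
for n,p in(('scene',S(62,142)),('side',D(478,62))):
  k=ray(n,p,.0665); d=toH(k)-[-48,-47]; print('knob',k,toH(k),np.linalg.norm(d),np.arctan2(d[1],-d[0]))
print('tin/hammer', ray('scene',(186,290),0),ray('scene',(266,343),.015),ray('scene',(409,375),.02))
E
```

```text
blade [ 0.5582 -0.2799  1.2429] 71.21267947814407 
 [[ 0.2461  0.5853 -0.7087 -0.5887 -0.4085  0.4847 -0.6675  0.4894  0.792
  -0.4114]
 [-0.2449 -0.0858 -0.3662 -0.6074 -0.486  -1.3143 -0.5632 -0.8405 -0.5631
  -0.7412]]
holder [0.5839 0.1425 1.6241] 93.0549361446363 
 [[-0.5049  0.4744  0.8539  0.1259  1.1446  0.4429 -1.2537]
 [ 0.6946 -1.5845 -1.7053  1.4848  0.4786 -2.3133 -1.3699]]
pin [36.7368 -0.9535] [42.1518  7.0211]
knob [0.6324 0.0209] [-123.9325  -41.9501] 76.10019080381991 0.06640733744798688
knob [0.6303 0.0249] [-119.8888  -40.052 ] 72.22381764689023 0.0963496360893381
tin/hammer [ 0.7069 -0.1831] [0.7851 0.0069] [0.7865 0.2518]
```

Two-view fit residuals are about 1 px for the blade and 1–2 px for the holder. I'll move above the blade for a wrist look.

```bash
python3 -m creep '{"dr":[[0,0,0],[0,0,0],[0,0,0],[0,0,0],[0,0,0],[0,0,0],[0,0,0],[0,0,0],[0,0,0],[0,0,0],[0,0,0],[0,0,0]],"translation":[[-0.016,-0.004,0.033],[-0.016,-0.004,0.033],[-0.016,-0.004,0.033],[-0.016,-0.004,0.033],[-0.016,-0.004,0.033],[-0.016,-0.004,0.033],[-0.016,-0.004,0.033],[-0.016,-0.004,0.033],[-0.016,-0.004,0.033],[-0.016,-0.004,0.033],[-0.016,-0.004,0.033],[-0.016,-0.004,0.033]],"grip":[60,60,60,60,60,60,60,60,60,60,60,60]}' 40
python3 -m creep '{"dr":[[0,0.12,0],[0,0.12,0],[0,0.12,0],[0,0.12,0],[0,0.12,0],[0,0.12,0],[0,0.02,0],[0,0,0],[0,0,0]],"translation":[[0,0,0],[0,0,0],[0,0,0],[0,0,0],[0,0,0],[0,0,0],[0,0,0],[0,0,0],[0,0,0]],"grip":[60,60,60,60,60,60,60,60,60]}'
cat >> h.py <<'E'
def delta(pos,yaw):
    "tool-frame translation (before turn) and turn about tool y to reach pos, tool-x heading yaw, tool down"
    p,o=tool(); Rt=Ro.from_euler('xyz',o)
    c,s=np.cos(yaw),np.sin(yaw); Rg=np.c_[[c,s,0],[0,0,-1],[-s,c,0]]
    print('T',1000*Rt.inv().apply(np.array(pos)-p),'mm  dr',(Rt.inv()*Ro.from_matrix(Rg)).as_rotvec(),'at',p,np.degrees(o))
def wsnap(name):
    pose=tool(); im=cams.snapshot('wrist')[:,:,::-1]; cv2.imwrite(name,im); np.save(name[:-4]+'.npy',np.r_[pose]); return im,pose
E
python3 - <<'E'
from h import *
wsnap('pics/w1.png'); delta([.5582,-.2799,.15],1.2429-np.pi)
E
```

```text
clock: 1.15
ee_pos: [0.5564, -0.2837, 0.2222]
orientation: [-1.571, 0.0, -1.161]
wrist_force: [0.8, -0.4, 0.1]
grip_width: 0.598
clock: 1.9
ee_pos: [0.5556, -0.2851, 0.222]
orientation: [-1.571, 0.0, -1.897]
wrist_force: [-0.9, 0.2, 0.6]
grip_width: 0.599
T [-5.8071 72.0152  0.769 ] mm  dr [ 0.0001  0.0012 -0.0001] at [ 0.5556 -0.2852  0.222 ] [ -90.0082    0.0046 -108.7166]
```

View pics/w1.png

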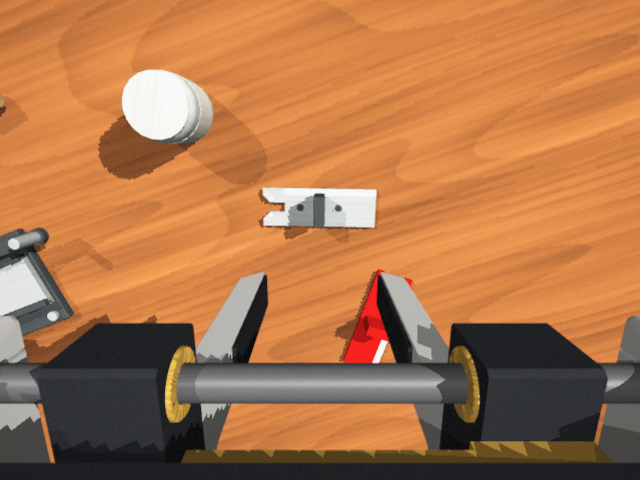

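```bash
python3 - <<'E'
import cv2
w=cv2.imread('pics/w1.png')
cv2.imwrite('pics/w1c.png',cv2.resize(w[180:240,255:385],None,fx=6,fy=6,interpolation=cv2.INTER_CUBIC))
E
```

```text
(no output)
```

View pics/w1c.png

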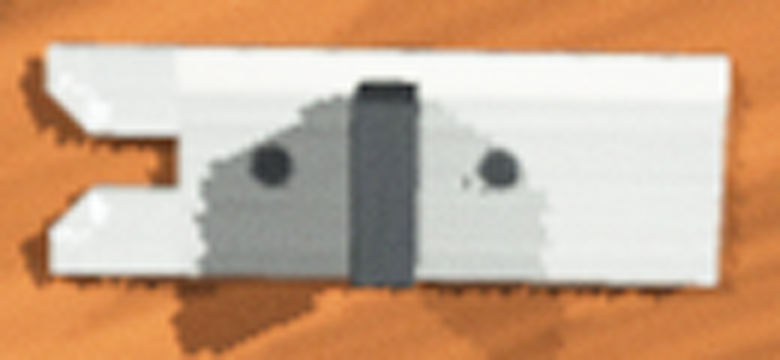

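```bash
python3 - <<'E'
from h import *
pose=np.load('pics/w1.npy'); S=lambda x,y:(255+x/6-.5+.08,180+y/6-.4)
O=[('wrist',(65,-22,6),S(47,45)),('wrist',(65,22,6),S(50,275)),('wrist',(-65,-22,6),S(730,57)),('wrist',(-65,22,6),S(720,286)),
('wrist',(6,-17,38),S(351,100)),('wrist',(-6,-17,38),S(418,100)),('wrist',(6,17,38),S(350,286)),('wrist',(-6,17,38),S(413,286))]
q,r=fit(O,[.558,-.28,1.24],pose); print(q,np.degrees(q[2]),'\n',r.T)
delta([q[0],q[1],.012],q[2]-np.pi)
E
```

```text
Traceback (most recent call last):
  File "h.py", line 20, in fit
    r=least_squares(f,q0,loss='soft_l1'); return r.x,r.fun.reshape(-1,2)
  File "h.py", line 19, in <lambda>
    f=lambda q:np.concatenate([(proj(n,b2w(q,P),pose)-uv).ravel() for n,P,uv in obs])
                                ~~~~^^^^^^^^^^^^^^^^^
  File "h.py", line 10, in proj
    p,o=pose; Rt=Ro.from_euler('xyz',o).as_matrix()
    ^^^
ValueError: too many values to unpack (expected 2)
```

```bash
sed -i "s/np.save(name\[:-4\]+'.npy',np.r_\[pose\])/np.save(name[:-4]+'.npy',np.array(pose))/; s/p,o=pose; Rt/p,o=np.array(pose).reshape(2,3); Rt/" h.py; python3 - <<'E'
from h import *
pose=np.load('pics/w1.npy'); print(pose.shape); S=lambda x,y:(255+x/6-.5+.08,180+y/6-.4)
O=[('wrist',(65,-22,6),S(47,45)),('wrist',(65,22,6),S(50,275)),('wrist',(-65,-22,6),S(730,57)),('wrist',(-65,22,6),S(720,286)),
('wrist',(6,-17,38),S(351,100)),('wrist',(-6,-17,38),S(418,100)),('wrist',(6,17,38),S(350,286)),('wrist',(-6,17,38),S(413,286))]
q,r=fit(O,[.558,-.28,1.24],pose); print(q,np.degrees(q[2]),'\n',r.T)
delta([q[0],q[1],.012],q[2]-np.pi)
E
```

```text
(6,)
[ 0.5577 -0.2833  1.2278] 70.35007951477976 
 [[-0.1973  0.1768 -0.2703 -0.6195  0.1265  0.2497 -0.0591  0.4915]
 [ 0.0569 -0.5971  0.0064 -0.5792  0.0147  0.2071  0.2413  0.4256]]
T [ -2.3632 210.0148   1.3963] mm  dr [ 0.0001  0.0163 -0.0001] at [ 0.5556 -0.2852  0.222 ] [ -90.0082    0.0046 -108.7166]
```

Blade from wrist view: (0.5577, −0.2833), heading 70.35°, residual ≤0.6 px. Descending over the rib.

```bash
python3 -m creep '{"dr":[[0,0.0163,0],[0,0,0],[0,0,0],[0,0,0],[0,0,0],[0,0,0],[0,0,0],[0,0,0],[0,0,0],[0,0,0]],"translation":[[-0.0024,0.02,0.0014],[0,0.035,0],[0,0.035,0],[0,0.035,0],[0,0.03,0],[0,0.025,0],[0,0.017,0],[0,0.01,0],[0,0,0],[0,0,0]],"grip":[50,50,50,50,50,50,50,50,50,50]}'
python3 - <<'E'
from h import *
wsnap('pics/w2.png'); delta([.5577,-.2833,.011],1.2278-np.pi); print(robot.observe()['wrist_force'])
E
```

```text
clock: 2.78
ee_pos: [0.5579, -0.2835, 0.0154]
orientation: [-1.571, 0.0, -1.916]
wrist_force: [0.6, 0.1, 1.0]
grip_width: 0.496
T [-0.1968  5.1747 -0.8302] mm  dr [-0.0013 -0.0029 -0.0001] at [ 0.5584 -0.2838  0.0162] [ -89.9272    0.0032 -109.8209]
[-0.4176  0.0909  0.5987]
```

View pics/w2.png

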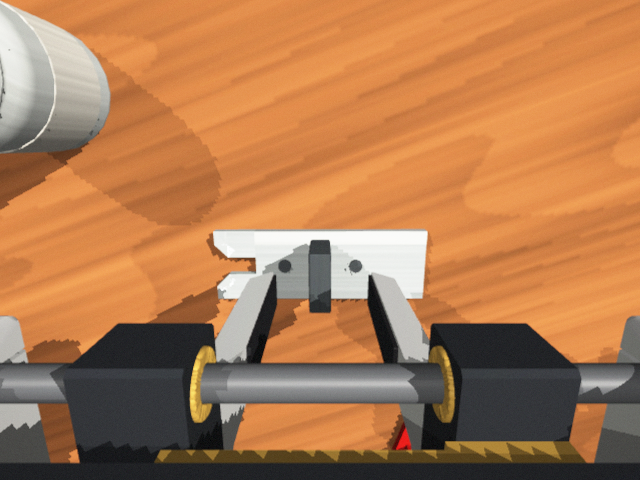

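Fingertips straddle the dark rib at (319,275), the notch is to the left, and nothing else is near. Lowering a bit more and gripping.

```bash
python3 -m creep '{"dr":[[0,0,0],[0,0,0],[0,0,0],[0,0,0],[0,0,0],[0,0,0],[0,0,0],[0,0,0],[0,0,0]],"translation":[[0,0.0055,-0.0005],[0,0,0],[0,0,0],[0,0,0],[0,0,0],[0,0,0],[0,0,0],[0,0,0],[0,0,0]],"grip":[50,50,0,0,0,0,0,0,0]}' 50
python3 - <<'E'
from h import *
o=robot.observe(); print(o['grip_width']*94,o['wrist_force'],o['ee_pos'],np.degrees(o['orientation']))
E
```

```text
clock: 3.58
ee_pos: [0.5573, -0.2833, 0.0096]
orientation: [-1.571, 0.0, -1.917]
wrist_force: [-0.4, 0.5, -0.1]
grip_width: 0.039
3.703757870865056 [-0.3879  0.495  -0.149 ] [ 0.5573 -0.2833  0.0096] [ -89.9977    0.0022 -109.8581]
```

```bash
python3 - <<'E'
from h import *
wsnap('pics/w3.png')
E
```

```text
(no output)
```

View pics/w3.png

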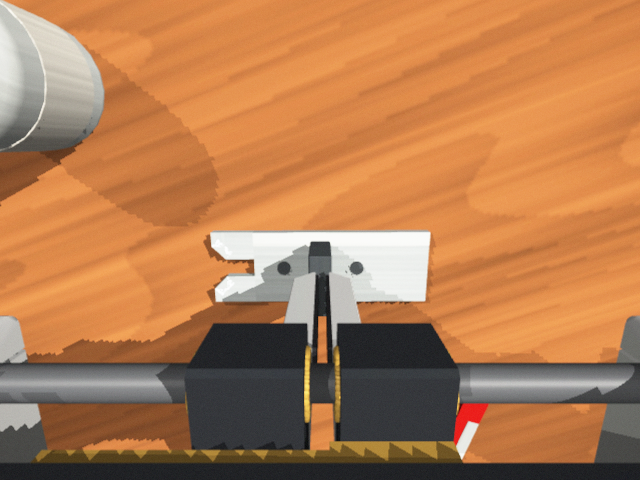

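```bash
python3 -m creep '{"dr":[[0,0,0],[0,0,0],[0,0,0]],"translation":[[0,0,0],[0,0,0],[0,0,0]],"grip":[0,0,0]}' 50
python3 - <<'E'
import cv2
w=cv2.imread('pics/w3.png')
cv2.imwrite('pics/w3c.png',cv2.resize(w[225:345,265:375],None,fx=5,fy=5,interpolation=cv2.INTER_CUBIC))
E
```

```text
clock: 3.88
ee_pos: [0.5573, -0.2832, 0.0096]
orientation: [-1.571, 0.0, -1.917]
wrist_force: [-1.2, 0.2, -0.4]
grip_width: 0.005
```

View pics/w3c.png

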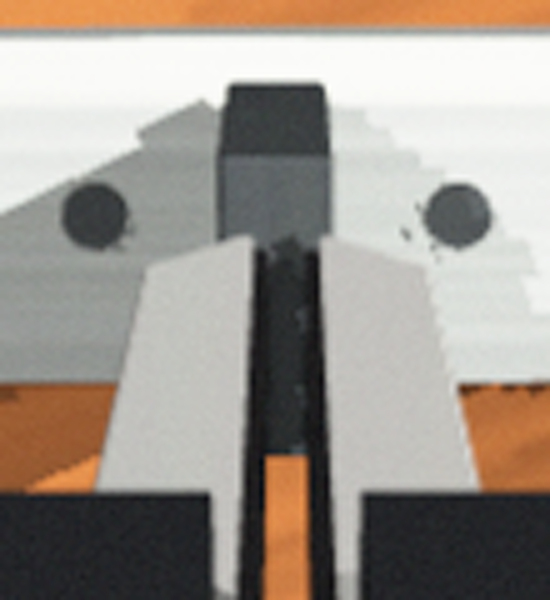

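The fingers closed empty (width 0.005). In the wrist picture they sit over the rib's top, so the real fingertips look about 30 mm higher than the reported TCP. I'll check in the fixed cameras.

```bash
python3 - <<'E'
from h import *
p,o=tool()
out=[]
for n,b in (('scene',(120,170,110,90)),('side',(360,130,110,90))):
    im=cams.snapshot(n)[:,:,::-1].copy()
    cv2.imwrite(f'pics/{n}4.png',im)
    x,y,w,h=b
    c=cv2.resize(im[y:y+h,x:x+w],None,fx=6,fy=6,interpolation=cv2.INTER_CUBIC)
    for z,col in((p[2],(0,255,0)),(.038,(255,0,255))):
        u=(proj(n,[p[0],p[1],z])[0]-[x,y])*6; cv2.circle(c,tuple(int(v) for v in u),5,col,2); print(n,z,u)
    cv2.imwrite(f'pics/{n}4c.png',c)
E
```

```text
scene 0.00956971252643482 [312.2256 313.212 ]
scene 0.038 [291.4789 257.0064]
side 0.00956971252643482 [306.1931 482.3877]
side 0.038 [313.5826 424.4828]
```

View pics/scene4c.png

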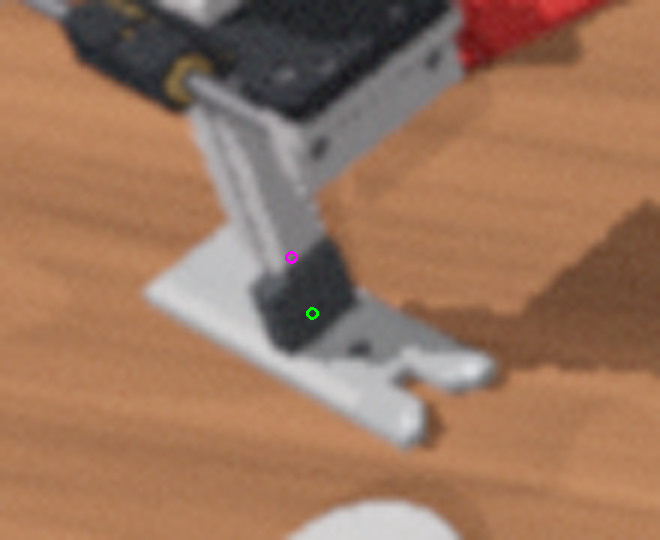

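View pics/side4c.png

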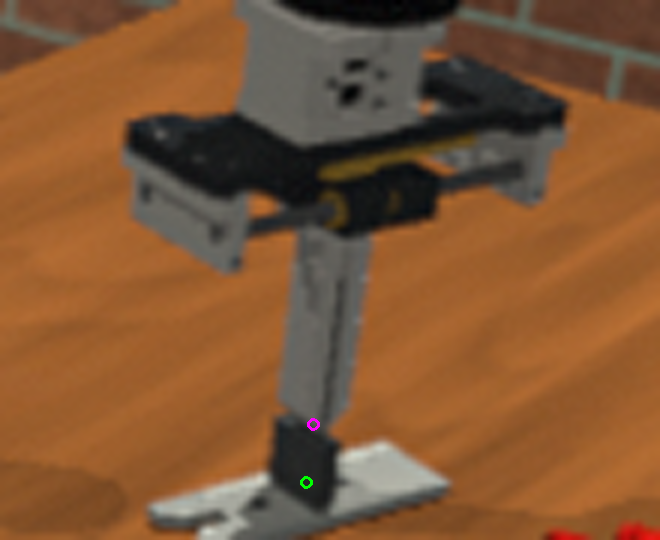

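Confirmed: the fingertips really are at about z≈0.039 while the reported TCP is at 0.0096 (green circle at blade level, fingers ending at the rib's top edge). The usable fingertip is ~30 mm above the reported TCP, and I'll allow for that from now on. Opening, and descending with force checks.

```bash
python3 -m creep '{"dr":[[0,0,0],[0,0,0],[0,0,0],[0,0,0],[0,0,0],[0,0,0],[0,0,0]],"translation":[[0,-0.003,0],[0,0,0],[0,0,0],[0,0,0],[0,0,0],[0,0,0],[0,0,0]],"grip":[45,45,45,45,45,45,45]}' 50
python3 -m creep '{"dr":[[0,0,0],[0,0,0],[0,0,0],[0,0,0],[0,0,0],[0,0,0]],"translation":[[0,0.006,0],[0,0.006,0],[0,0.006,0],[0,0.006,0],[0,0.002,0],[0,0,0]],"grip":[45,45,45,45,45,45]}' 50
python3 - <<'E'
from h import *
wsnap('pics/w5.png'); print(robot.observe()['wrist_force'])
for n,b in (('side',(360,130,110,90)),):
    im=cams.snapshot(n)[:,:,::-1]; x,y,w,h=b
    cv2.imwrite(f'pics/{n}5c.png',cv2.resize(im[y:y+h,x:x+w],None,fx=6,fy=6,interpolation=cv2.INTER_CUBIC))
E
```

```text
clock: 4.57
ee_pos: [0.5572, -0.2832, 0.0126]
orientation: [-1.571, 0.0, -1.917]
wrist_force: [0.5, 0.4, -1.1]
grip_width: 0.438
clock: 5.07
ee_pos: [0.5568, -0.283, -0.0144]
orientation: [-1.572, 0.0, -1.917]
wrist_force: [-0.3, 1.2, -0.6]
grip_width: 0.452
[-0.0925  0.7842  0.3433]
```

View pics/side5c.png

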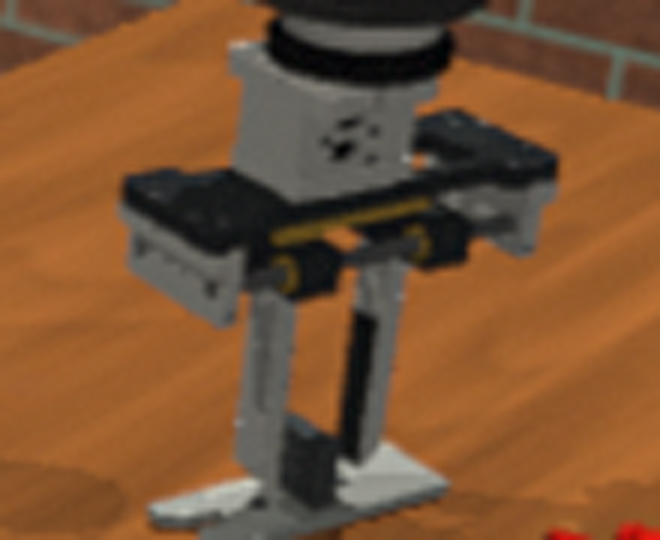

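View pics/w5.png

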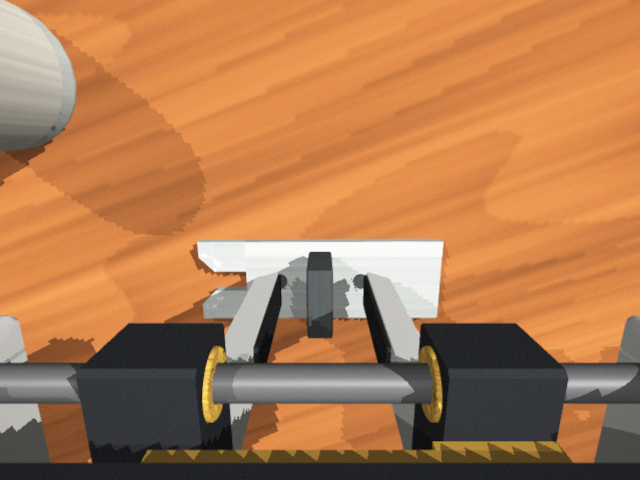

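Now the fingers flank the rib, centred. Lower 5 mm and grip.

```bash
python3 -m creep '{"dr":[[0,0,0],[0,0,0],[0,0,0],[0,0,0],[0,0,0],[0,0,0],[0,0,0],[0,0,0],[0,0,0],[0,0,0]],"translation":[[0,0.0025,0],[0,0.0025,0],[0,0,0],[0,0,0],[0,0,0],[0,0,0],[0,0,0],[0,0,0],[0,0,0],[0,0,0]],"grip":[45,45,45,0,0,0,0,0,0,0]}' 50
python3 - <<'E'
from h import *
o=robot.observe(); print(o['grip_width']*94,o['wrist_force'],o['ee_pos'])
E
```

```text
clock: 6.0
ee_pos: [0.5574, -0.2832, -0.0183]
orientation: [-1.571, 0.0, -1.917]
wrist_force: [0.4, 1.7, 1.2]
grip_width: 0.124
11.652967532329153 [0.4112 1.6765 1.2032] [ 0.5574 -0.2832 -0.0183]
```

Grip width 11.7 mm is the rib. Lifting, then carrying toward the holder for a close look before laying it down.

```bash
python3 -m creep '{"dr":[[0,0,0],[0,0,0],[0,0,0],[0,0,0],[0,0,0],[0,0,0]],"translation":[[0,-0.01,0],[0,-0.025,0],[0,-0.03,0],[0,-0.03,0],[0,-0.025,0],[0,0,0]],"grip":[0,0,0,0,0,0]}'
python3 -m creep '{"dr":[[0,0,0],[0,0,0],[0,0,0],[0,0,0],[0,0,0],[0,0,0],[0,0,0],[0,0,0],[0,0,0],[0,0,0]],"translation":[[-0.015,0,-0.0035],[-0.03,0,-0.007],[-0.035,0,-0.0082],[-0.035,0,-0.0082],[-0.035,0,-0.0082],[-0.035,0,-0.0082],[-0.035,0,-0.0082],[-0.035,0,-0.0082],[-0.025,0,-0.006],[0,0,0]],"grip":[0,0,0,0,0,0,0,0,0,0]}'
python3 -m creep '{"dr":[[0,-0.1,0],[0,-0.1,0],[0,-0.1,0],[0,-0.1,0],[0,0,0],[0,0,0]],"translation":[[0,0,0],[0,0,0],[0,0,0],[0,0,0],[0,0,0],[0,0,0]],"grip":[0,0,0,0,0,0]}'
python3 - <<'E'
from h import *
_,p=wsnap('pics/w6.png'); print(p)
E
```

```text
clock: 6.5
ee_pos: [0.5597, -0.2845, 0.1074]
orientation: [-1.564, -0.0, -1.918]
wrist_force: [1.3, -0.8, -2.6]
grip_width: 0.121
clock: 7.33
ee_pos: [0.5905, 0.0093, 0.1013]
orientation: [-1.572, 0.002, -1.91]
wrist_force: [-0.1, 0.6, -3.1]
grip_width: 0.123
clock: 7.83
ee_pos: [0.5902, 0.002, 0.1013]
orientation: [-1.571, 0.0, -1.521]
wrist_force: [-0.8, 0.1, -3.4]
grip_width: 0.124
(array([0.5902, 0.002 , 0.1013]), array([-1.5715,  0.0001, -1.521 ]))
```

View pics/w6.png

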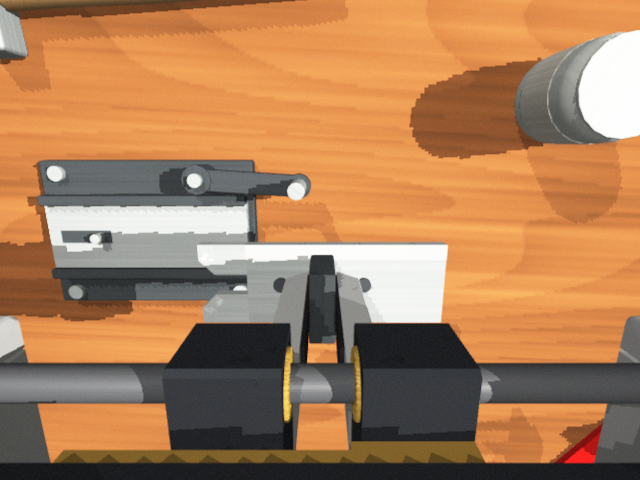

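The wrist view shows the holder at left, the pin at about (96,239), hinge (195,181), knob top (297,188), and the blade held level with its notch facing left to the pin. Zooming.

```bash
python3 - <<'E'
import cv2
w=cv2.imread('pics/w6.png')
cv2.imwrite('pics/w6a.png',cv2.resize(w[150:310,25:185],None,fx=4.5,fy=3.7,interpolation=cv2.INTER_CUBIC)[:600])
cv2.imwrite('pics/w6b.png',cv2.resize(w[150:310,165:325],None,fx=4.5,fy=3.7,interpolation=cv2.INTER_CUBIC)[:600])
E
```

```text
(no output)
```

View pics/w6a.png

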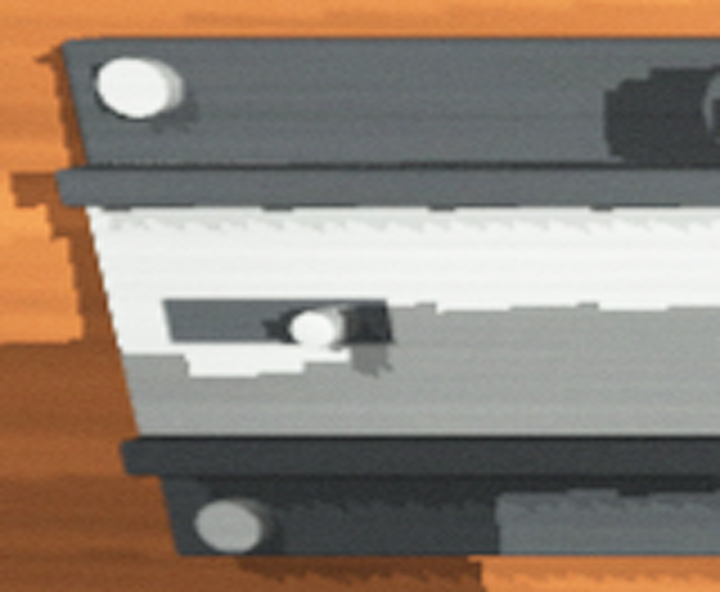

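View pics/w6b.png

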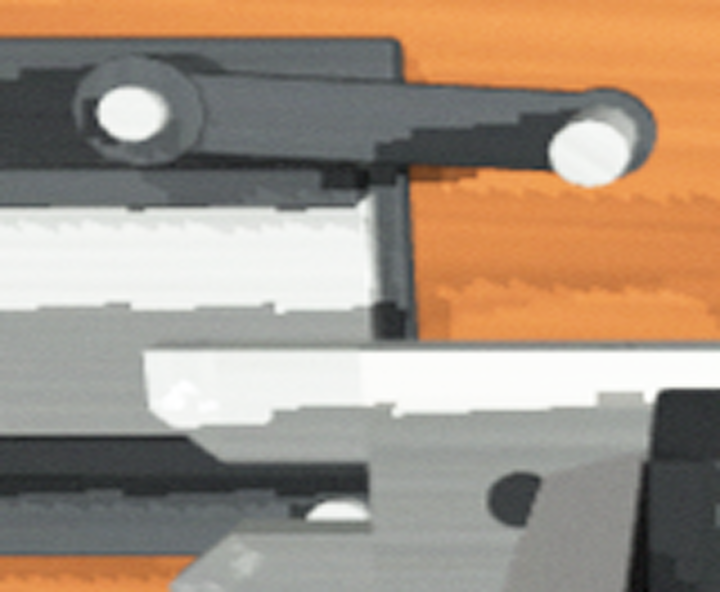

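```bash
python3 - <<'E'
from h import *
pose=np.load('pics/w6.npy'); A=lambda x,y:np.array((25+x/4.5-.4,150+y/3.7-.37)); B=lambda x,y:np.array((165+x/4.5-.4,150+y/3.7-.37))
obs=[((85,-60,12),A(65,40)),((85,60,12),A(182,553)),((-85,-60,12),B(402,38))]
def f(q):
    P=lambda p:proj('wrist',b2w(q,p),pose)[0]
    r=[P(p)-u for p,u in obs]
    r.append(P((q[3],0,29))-A(317,327))
    r.append(P((-48,-47,q[5]))-B(132,113))
    k=(-48-75*np.cos(q[4]),-47+75*np.sin(q[4]),66.5); r.append(P(k)-B(590,153))
    for y,z,u in((-26,26,A(400,206)),(-26,26,B(100,206)),(26,20,A(400,436)),(26,20,B(100,436))):
        a,b=P((85,y,z)),P((-85,y,z)); t=(u[0]-a[0])/(b[0]-a[0]); r.append([0,a[1]+t*(b[1]-a[1])-u[1]])
    return np.concatenate(r)
r=least_squares(f,[.584,.1425,1.624,40,.1,39],loss='soft_l1',x_scale=[.01,.01,.01,1,.1,1])
q=r.x; print(q,np.degrees(q[2]),'\n',r.fun.reshape(-1,2).T)
np.save('hold.npy',q)
# held blade check: reported tool -> underside z
p=pose[:3]; a=pose[5]+np.pi; C=B
b=np.array([p[0],p[1],a]); zu=p[2]+.0183
for P,u in(((65,-22,6),B(145,350)),((65,-13.5,6),B(152,408)),((40,-5.5,6),B(368,462)),((40,5.5,6),B(370,530))):
    X=b2w(b,P)+[0,0,zu]; print(P,proj('wrist',X,pose)[0],u)
t=b2w(q[:3],(-38,0,0))[0]; print('lay',t); delta([t[0],t[1],.02-.0183+.03],q[2]-np.pi)
E
```

```text
[ 0.5833  0.1393  1.6215 39.3101  0.0649 45.6118] 92.90732142127503 
 [[-0.9866 -0.337  -0.2037  0.0004  0.1015  2.0826  0.      0.      0.
   0.    ]
 [-0.6013  1.7801 -0.1956  0.8993  0.3652  0.0434  0.1278  0.0855 -0.7924
  -0.8299]]Traceback (most recent call last):
  File "<stdin>", line 17, in <module>
IndexError: index 5 is out of bounds for axis 0 with size 2
```

```bash
python3 - <<'E'
from h import *
pose=np.load('pics/w6.npy').ravel(); q=np.load('hold.npy'); B=lambda x,y:np.array((165+x/4.5-.4,150+y/3.7-.37))
p=pose[:3]; b=np.array([p[0],p[1],pose[5]+np.pi]); zu=p[2]+.0183
for P,u in(((65,-22,6),B(145,350)),((65,-13.5,6),B(152,408)),((40,-5.5,6),B(368,462)),((40,5.5,6),B(370,530))):
    print(P,proj('wrist',b2w(b,P)+[0,0,zu],pose)[0],u)
t=b2w(q[:3],(-38,0,0))[0]; print('lay',t); delta([t[0],t[1],.02-.0183+.03],q[2]-np.pi)
E
```

```text
(65, -22, 6) [194.1989 244.2936] [196.8222 244.2246]
(65, -13.5, 6) [195.5985 259.9394] [198.3778 259.9003]
(40, -5.5, 6) [244.0991 274.3701] [246.3778 274.4949]
(40, 5.5, 6) [245.1735 293.7141] [246.8222 292.8732]
lay [0.5853 0.1013 0.    ]
T [-99.4574  69.6852  -0.1078] mm  dr [ 0.0005 -0.0015 -0.    ] at [0.5903 0.002  0.1014] [-90.0279   0.0011 -87.1763]
```

Blade sits in the grasp as predicted (rows agree; ~1.4 mm back along x). Moving over the bed, then down.

```bash
python3 -m creep '{"dr":[[0,0,0],[0,0,0],[0,0,0],[0,0,0],[0,0,0],[0,0,0],[0,0,0]],"translation":[[-0.015,0,0],[-0.025,0,0],[-0.025,0,0],[-0.02,0,0],[-0.0145,0,0],[0,0,0],[0,0,0]],"grip":[0,0,0,0,0,0,0]}'
python3 -m creep '{"dr":[[0,0,0],[0,0,0],[0,0,0],[0,0,0],[0,0,0],[0,0,0]],"translation":[[0,0.015,0],[0,0.02,0],[0,0.02,0],[0,0.015,0],[0,0,0],[0,0,0]],"grip":[0,0,0,0,0,0]}'
python3 - <<'E'
from h import *
q=np.load('hold.npy'); t=b2w(q[:3],(-38,0,0))[0]; delta([t[0],t[1],.02-.0183+.01],q[2]-np.pi)
wsnap('pics/w7.png'); print(robot.observe()['wrist_force'])
E
```

```text
clock: 8.47
ee_pos: [0.585, 0.1025, 0.1015]
orientation: [-1.571, 0.0, -1.518]
wrist_force: [-0.0, 0.0, -3.3]
grip_width: 0.126
clock: 8.97
ee_pos: [0.5849, 0.1006, 0.0313]
orientation: [-1.572, -0.001, -1.52]
wrist_force: [0.6, -0.3, -2.2]
grip_width: 0.125
T [-0.6902 19.5872  0.3938] mm  dr [0.0014 0.0005 0.0006] at [0.5849 0.1006 0.0313] [-90.0819  -0.0341 -87.0634]
[-0.408   0.9403 -2.9662]
```

View pics/w7.png

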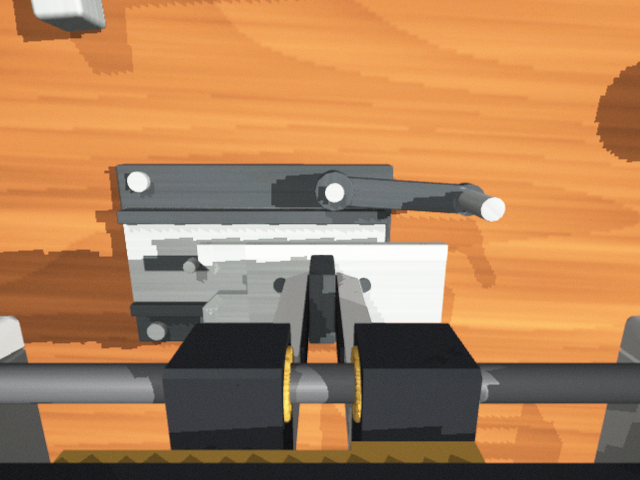

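```bash
python3 - <<'E'
from h import *
pose=np.load('pics/w7.npy').ravel(); q=np.load('hold.npy'); w=cv2.imread('pics/w7.png')
c=cv2.resize(w[155:355,110:320],None,fx=3.6,fy=3,interpolation=cv2.INTER_CUBIC)
T=lambda u:tuple(int(round(v)) for v in ((u[0]-110+.4)*3.6,(u[1]-155+.4)*3))
for P in [(q[3],0,29),(85,-60,12),(85,60,12),(60,-26,26),(30,-26,26),(60,26,20),(-48,-47,q[5]),(60,26,26)]:
    cv2.circle(c,T(proj('wrist',b2w(q,P),pose)[0]),4,(0,0,255),1)
p=pose[:3]; b=np.array([p[0],p[1],pose[5]+np.pi]); zu=p[2]+.0183
for P in [(63.5,-22,6),(38.5,-5.5,6),(38.5,5.5,6),(63.5,13.5,6)]:
    cv2.circle(c,T(proj('wrist',b2w(b,P)+[0,0,zu],pose)[0]),4,(0,160,0),1)
cv2.imwrite('pics/w7c.png',c)
E
```

```text
(no output)
```

View pics/w7c.png

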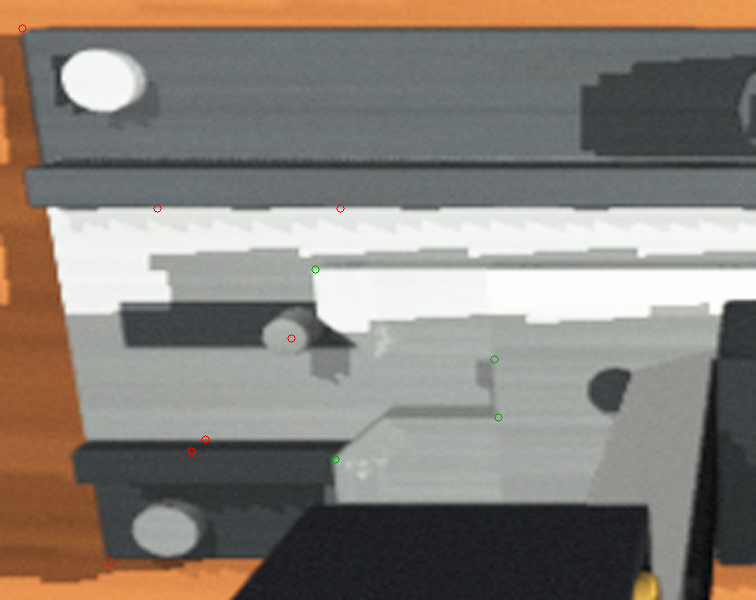

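Overlay agrees within about 0.5 mm laterally (red predictions on rails, pin, corners; green on blade). Lowering to the bed.

```bash
python3 -m creep '{"dr":[[0,0,0],[0,0,0],[0,0,0],[0,0,0],[0,0,0],[0,0,0]],"translation":[[-0.0007,0.008,0.0004],[0,0.009,0],[0,0.006,0],[0,0.003,0],[0,0,0],[0,0,0]],"grip":[0,0,0,0,0,0]}'
python3 -m creep '{"dr":[[0,0,0],[0,0,0],[0,0,0]],"translation":[[0,0.0012,0],[0,0.0012,0],[0,0,0]],"grip":[0,0,0]}'
python3 - <<'E'
from h import *
print(robot.observe()['wrist_force'],robot.observe()['ee_pos'])
E
```

```text
clock: 9.52
ee_pos: [0.5855, 0.1025, 0.0054]
orientation: [-1.571, 0.0, -1.517]
wrist_force: [0.2, -0.5, -3.0]
grip_width: 0.119
clock: 9.77
ee_pos: [0.5857, 0.1025, 0.0032]
orientation: [-1.571, 0.0, -1.517]
wrist_force: [-0.4, -0.5, -3.7]
grip_width: 0.129
[-0.4013 -0.5087 -3.6976] [0.5857 0.1025 0.0032]
```

```bash
python3 -m creep '{"dr":[[0,0,0],[0,0,0],[0,0,0]],"translation":[[0,0.0008,0],[0,0.0006,0],[0,0,0]],"grip":[0,0,0]}'
python3 - <<'E'
from h import *
print(robot.observe()['wrist_force'],robot.observe()['ee_pos']); q=np.load('hold.npy')
d=robot.observe()['ee_pos'][:2]-q[:2]; c,s=np.cos(q[2]),np.sin(q[2]); print(1000*np.array([c*d[0]+s*d[1],-s*d[0]+c*d[1]]))
E
```

```text
clock: 10.02
ee_pos: [0.5856, 0.1025, 0.0018]
orientation: [-1.571, 0.0, -1.517]
wrist_force: [0.8, -0.1, -3.8]
grip_width: 0.127
[ 0.8011 -0.148  -3.847 ] [0.5856 0.1025 0.0018]
[-36.8328  -0.4351]
```

```bash
python3 -m creep '{"dr":[[0,0,0],[0,0,0],[0,0,0]],"translation":[[0,0.0006,0],[0,0.0004,0],[0,0,0]],"grip":[0,0,0]}'
python3 -m creep '{"dr":[[0,0,0],[0,0,0]],"translation":[[0,0.0005,0],[0,0,0]],"grip":[0,0]}'
```

```text
clock: 10.27
ee_pos: [0.5857, 0.1025, 0.0016]
orientation: [-1.571, -0.0, -1.517]
wrist_force: [-5.7, -1.0, 12.2]
grip_width: 0.122
clock: 10.43
ee_pos: [0.5857, 0.1025, 0.0016]
orientation: [-1.57, -0.0, -1.517]
wrist_force: [-9.3, -2.4, 21.2]
grip_width: 0.12
```

```bash
python3 -m creep '{"dr":[[0,0,0],[0,0,0]],"translation":[[0,-0.0012,0],[0,0,0]],"grip":[0,0]}'
python3 - <<'E'
from h import *
print(robot.observe()['wrist_force'],robot.observe()['moment'],robot.observe()['ee_pos'])
wsnap('pics/w8.png')
w=cv2.imread('pics/w8.png'); cv2.imwrite('pics/w8c.png',cv2.resize(w[155:365,120:480],None,fx=2.2,fy=2.2,interpolation=cv2.INTER_CUBIC))
E
```

```text
clock: 10.6
ee_pos: [0.5859, 0.1026, 0.0019]
orientation: [-1.57, 0.0, -1.517]
wrist_force: [-0.5, 0.4, -3.2]
grip_width: 0.122
[-0.5266  0.4051 -3.2079] [0.0163 0.068  0.0097] [0.5859 0.1026 0.0019]
```

View pics/w8c.png

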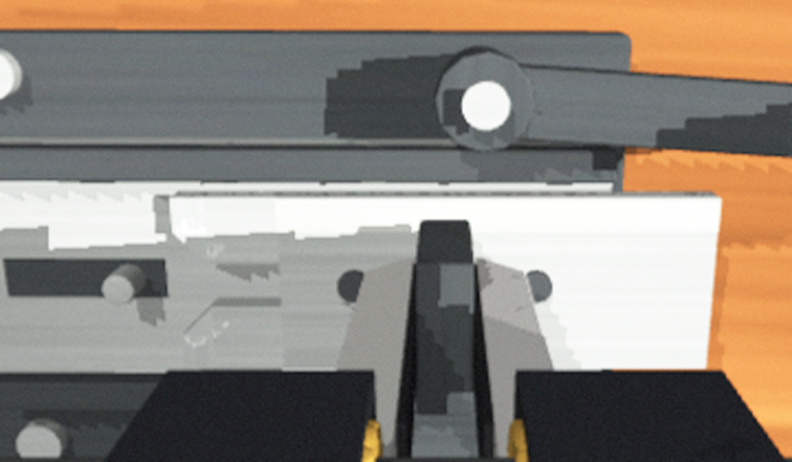

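The blade is between the rails, with the notch in line with the pin (pin at crop (122,285), notch rows 262–300). Sliding toward the pin, first 26 mm, then in small feeling steps.

```bash
python3 -m creep '{"dr":[[0,0,0],[0,0,0],[0,0,0],[0,0,0],[0,0,0],[0,0,0],[0,0,0],[0,0,0],[0,0,0],[0,0,0]],"translation":[[0,0.0002,-0.0002],[-0.002,0,-0.0002],[-0.004,0,0],[-0.004,0,0],[-0.004,0,0],[-0.004,0,0],[-0.004,0,0],[-0.003,0,0],[-0.002,0,0],[0,0,0]],"grip":[0,0,0,0,0,0,0,0,0,0]}'
python3 -m creep '{"dr":[[0,0,0],[0,0,0],[0,0,0]],"translation":[[-0.001,0,0],[-0.001,0,0],[0,0,0]],"grip":[0,0,0]}'
```

```text
clock: 11.48
ee_pos: [0.5844, 0.1295, 0.0017]
orientation: [-1.57, -0.0, -1.517]
wrist_force: [0.2, -1.3, 5.5]
grip_width: 0.123
clock: 11.73
ee_pos: [0.5843, 0.1309, 0.0017]
orientation: [-1.57, -0.0, -1.518]
wrist_force: [0.9, -3.0, 5.8]
grip_width: 0.125
```

```bash
python3 - <<'E'
from h import *
o=robot.observe();print(o['wrist_force'],o['moment'],o['ee_pos']);q=np.load('hold.npy')
d=o['ee_pos'][:2]-q[:2]; c,s=np.cos(q[2]),np.sin(q[2]); print(1000*np.array([c*d[0]+s*d[1],-s*d[0]+c*d[1]]))
wsnap('pics/w9.png')
w=cv2.imread('pics/w9.png'); cv2.imwrite('pics/w9c.png',cv2.resize(w[185:365,160:420],None,fx=3,fy=3,interpolation=cv2.INTER_CUBIC))
E
```

```text
[ 0.8889 -3.0388  5.8091] [-0.7601  0.03    0.0129] [0.5843 0.1309 0.0017]
[-8.3797 -0.5772]
```

View pics/w9c.png

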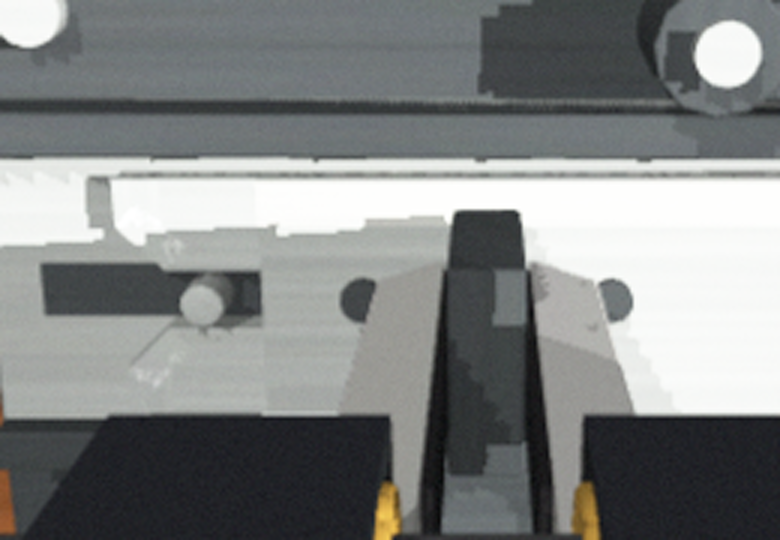

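```bash
python3 -m creep '{"dr":[[0,0,0],[0,0,0],[0,0,0],[0,0,0]],"translation":[[0,-0.0004,-0.0003],[-0.001,0,0],[-0.0005,0,0],[0,0,0]],"grip":[0,0,0,0]}'
python3 -m creep '{"dr":[[0,0,0],[0,0,0],[0,0,0]],"translation":[[-0.0008,0,0],[0,0,0],[0,0,0]],"grip":[0,0,0]}'
```

```text
clock: 12.12
ee_pos: [0.5833, 0.133, 0.0017]
orientation: [-1.571, 0.0, -1.517]
wrist_force: [1.4, -1.0, 0.9]
grip_width: 0.123
clock: 12.37
ee_pos: [0.5832, 0.1339, 0.0016]
orientation: [-1.571, 0.0, -1.517]
wrist_force: [0.5, -0.5, 0.5]
grip_width: 0.124
```

```bash
python3 -m creep '{"dr":[[0,0,0],[0,0,0],[0,0,0]],"translation":[[-0.0007,-0.0001,0],[0,0,0],[0,0,0]],"grip":[0,0,0]}'
python3 -m creep '{"dr":[[0,0,0],[0,0,0],[0,0,0]],"translation":[[-0.0005,0,0],[0,0,0],[0,0,0]],"grip":[0,0,0]}'
python3 - <<'E'
from h import *
wsnap('pics/w10.png')
w=cv2.imread('pics/w10.png'); cv2.imwrite('pics/w10c.png',cv2.resize(w[235:315,200:300],None,fx=7,fy=7,interpolation=cv2.INTER_CUBIC))
E
```

```text
clock: 12.62
ee_pos: [0.5831, 0.1347, 0.0017]
orientation: [-1.571, 0.0, -1.517]
wrist_force: [-0.1, 0.7, -2.4]
grip_width: 0.125
clock: 12.87
ee_pos: [0.583, 0.135, 0.0017]
orientation: [-1.571, 0.0, -1.517]
wrist_force: [0.8, 0.5, -3.4]
grip_width: 0.125
```

View pics/w10c.png

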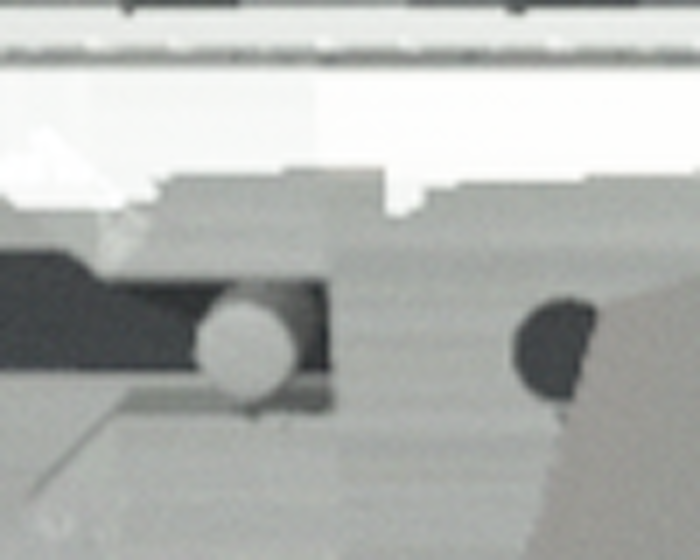

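The pin is inside the notch with about 1 mm of gap left. Feeling forward in 0.3–0.4 mm steps.

```bash
python3 -m creep '{"dr":[[0,0,0],[0,0,0]],"translation":[[-0.0004,0,0],[0,0,0]],"grip":[0,0]}'
python3 -m creep '{"dr":[[0,0,0],[0,0,0]],"translation":[[-0.0004,0,0],[0,0,0]],"grip":[0,0]}'
```

```text
clock: 13.08
ee_pos: [0.5831, 0.1354, 0.0018]
orientation: [-1.571, 0.0, -1.517]
wrist_force: [0.2, -0.2, -3.3]
grip_width: 0.126
clock: 13.25
ee_pos: [0.5831, 0.1358, 0.0018]
orientation: [-1.571, 0.0, -1.517]
wrist_force: [-0.3, -0.5, -4.6]
grip_width: 0.122
```

```bash
python3 -m creep '{"dr":[[0,0,0],[0,0,0]],"translation":[[-0.0003,0,0],[0,0,0]],"grip":[0,0]}'
```

```text
clock: 13.42
ee_pos: [0.5831, 0.1361, 0.0018]
orientation: [-1.571, 0.0, -1.517]
wrist_force: [0.5, 0.4, -3.2]
grip_width: 0.124
```

```bash
python3 -m creep '{"dr":[[0,0,0],[0,0,0]],"translation":[[-0.0004,0,0],[0,0,0]],"grip":[0,0]}'
```

```text
clock: 13.58
ee_pos: [0.5831, 0.1366, 0.0018]
orientation: [-1.571, 0.0, -1.517]
wrist_force: [-0.3, -0.0, -3.7]
grip_width: 0.123
```

```bash
python3 -m creep '{"dr":[[0,0,0],[0,0,0]],"translation":[[-0.0003,0,0],[0,0,0]],"grip":[0,0]}'
```

```text
clock: 13.75
ee_pos: [0.5831, 0.1368, 0.0018]
orientation: [-1.571, 0.0, -1.517]
wrist_force: [0.3, 0.7, -3.2]
grip_width: 0.125
```

```bash
python3 -m creep '{"dr":[[0,0,0],[0,0,0]],"translation":[[-0.0003,0,0],[0,0,0]],"grip":[0,0]}'
```

```text
clock: 13.92
ee_pos: [0.5831, 0.137, 0.0018]
orientation: [-1.571, -0.0, -1.517]
wrist_force: [0.1, -0.4, -3.1]
grip_width: 0.123
```

```bash
python3 -m creep '{"dr":[[0,0,0],[0,0,0]],"translation":[[-0.0003,0,0],[0,0,0]],"grip":[0,0]}'
```

```text
clock: 14.08
ee_pos: [0.5831, 0.1371, 0.0018]
orientation: [-1.571, -0.0, -1.517]
wrist_force: [-0.0, -1.4, -3.0]
grip_width: 0.123
```

```bash
python3 - <<'E'
from h import *
print(robot.observe()['wrist_force'])
wsnap('pics/w11.png')
w=cv2.imread('pics/w11.png'); cv2.imwrite('pics/w11c.png',cv2.resize(w[235:315,200:300],None,fx=7,fy=7,interpolation=cv2.INTER_CUBIC))
E
```

```text
[-0.0019 -1.4336 -3.0375]
```

View pics/w11c.png

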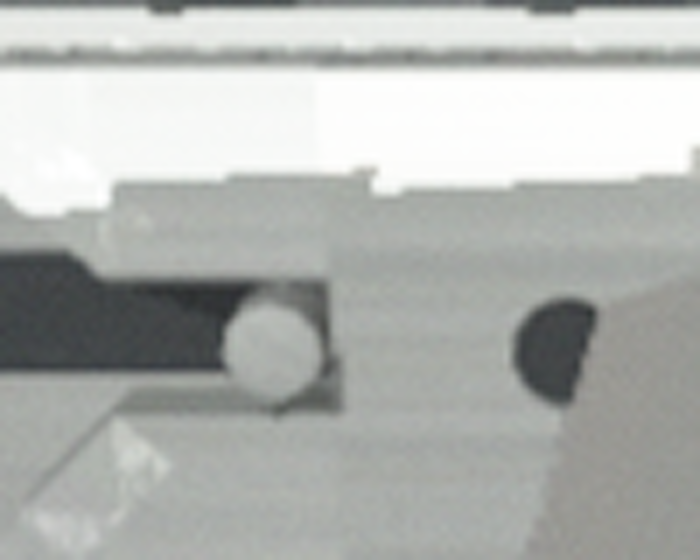

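The pin looks at the notch's bottom, and force is starting (−1.4 N, motion slowing). Continuing gently.

```bash
python3 -m creep '{"dr":[[0,0,0],[0,0,0]],"translation":[[-0.0003,0,0],[0,0,0]],"grip":[0,0]}'
```

```text
clock: 14.3
ee_pos: [0.5831, 0.1372, 0.0018]
orientation: [-1.571, -0.0, -1.518]
wrist_force: [-0.0, -3.8, -1.9]
grip_width: 0.123
```

```bash
python3 -m creep '{"dr":[[0,0,0],[0,0,0]],"translation":[[-0.0002,0,0],[0,0,0]],"grip":[0,0]}'
```

```text
clock: 14.47
ee_pos: [0.5831, 0.1372, 0.0018]
orientation: [-1.571, -0.001, -1.518]
wrist_force: [-0.2, -5.2, -3.2]
grip_width: 0.121
```

Stiffness about 8 N/mm; going to about 12.5 N.

```bash
python3 -m creep '{"dr":[[0,0,0],[0,0,0]],"translation":[[-0.0005,0,0],[0,0,0]],"grip":[0,0]}'
```

```text
clock: 14.63
ee_pos: [0.583, 0.1373, 0.0018]
orientation: [-1.571, -0.001, -1.518]
wrist_force: [-0.1, -7.8, -1.0]
grip_width: 0.125
```

```bash
python3 -m creep '{"dr":[[0,0,0],[0,0,0],[0,0,0]],"translation":[[-0.0006,0,0],[0,0,0],[0,0,0]],"grip":[0,0,0]}'
```

```text
clock: 14.88
ee_pos: [0.583, 0.1374, 0.0018]
orientation: [-1.571, -0.001, -1.518]
wrist_force: [0.8, -8.6, -0.2]
grip_width: 0.127
```

```bash
python3 - <<'E'
from h import *
for _ in range(3): print(robot.observe()['wrist_force'],robot.observe()['moment'])
E
python3 -m creep '{"dr":[[0,0,0],[0,0,0],[0,0,0]],"translation":[[-0.0003,0,0],[0,0,0],[0,0,0]],"grip":[0,0,0]}'
```

```text
[ 0.822  -8.6108 -0.2172] [-2.2251 -0.0118  0.0368]
[ 0.822  -8.6108 -0.2172] [-2.2251 -0.0118  0.0368]
[ 0.822  -8.6108 -0.2172] [-2.2251 -0.0118  0.0368]
clock: 15.13
ee_pos: [0.5831, 0.1375, 0.0018]
orientation: [-1.571, -0.002, -1.519]
wrist_force: [-0.3, -10.6, -0.3]
grip_width: 0.124
```

```bash
python3 -m creep '{"dr":[[0,0,0],[0,0,0]],"translation":[[-0.0003,0,0],[0,0,0]],"grip":[0,0]}'
```

```text
clock: 15.3
ee_pos: [0.583, 0.1374, 0.0018]
orientation: [-1.571, -0.002, -1.519]
wrist_force: [-1.1, -10.8, 0.1]
grip_width: 0.129
```

```bash
python3 -m creep '{"dr":[[0,0,0]],"translation":[[0,0,0]],"grip":[0]}'
```

```text
clock: 15.38
ee_pos: [0.583, 0.1374, 0.0018]
orientation: [-1.571, -0.002, -1.519]
wrist_force: [0.1, -11.2, 0.9]
grip_width: 0.122
```

```bash
python3 -m creep '{"dr":[[0,0,0],[0,0,0]],"translation":[[-0.0003,0,0],[0,0,0]],"grip":[0,0]}'
```

```text
clock: 15.55
ee_pos: [0.583, 0.1375, 0.0018]
orientation: [-1.571, -0.002, -1.519]
wrist_force: [-0.0, -13.4, 0.9]
grip_width: 0.125
```

```bash
python3 -m creep '{"dr":[[0,0,0]],"translation":[[0,0,0]],"grip":[0]}'
```

```text
clock: 15.63
ee_pos: [0.583, 0.1375, 0.0018]
orientation: [-1.571, -0.002, -1.519]
wrist_force: [0.0, -12.6, 1.8]
grip_width: 0.121
```

```bash
python3 -m creep '{"dr":[[0,0,0]],"translation":[[0,0,0]],"grip":[0]}'
```

```text
clock: 15.72
ee_pos: [0.583, 0.1375, 0.0018]
orientation: [-1.571, -0.002, -1.519]
wrist_force: [-0.8, -13.0, 1.6]
grip_width: 0.122
```

```bash
python3 -m creep '{"dr":[[0,0,0]],"translation":[[0,0,0]],"grip":[0]}'
```

```text
clock: 15.8
ee_pos: [0.583, 0.1375, 0.0018]
orientation: [-1.571, -0.002, -1.519]
wrist_force: [0.6, -12.8, 0.9]
grip_width: 0.121
```

```bash
python3 -m creep '{"dr":[[0,0,0],[0,0,0],[0,0,0],[0,0,0]],"translation":[[0,0,0],[0,0,0],[0,0,0],[0,0,0]],"grip":[0,0,0,0]}'
python3 -m creep '{"dr":[[0,0,0],[0,0,0],[0,0,0],[0,0,0]],"translation":[[0,0,0],[0,0,0],[0,0,0],[0,0,0]],"grip":[0,0,0,0]}'
python3 - <<'E'
from h import *
wsnap('pics/w12.png')
w=cv2.imread('pics/w12.png'); cv2.imwrite('pics/w12c.png',cv2.resize(w[235:315,200:300],None,fx=7,fy=7,interpolation=cv2.INTER_CUBIC))
E
```

```text
clock: 16.13
ee_pos: [0.5831, 0.1375, 0.0018]
orientation: [-1.571, -0.002, -1.519]
wrist_force: [0.3, -13.1, 1.7]
grip_width: 0.125
clock: 16.47
ee_pos: [0.5831, 0.1374, 0.0018]
orientation: [-1.571, -0.002, -1.519]
wrist_force: [0.2, -12.1, 0.8]
grip_width: 0.127
```

View pics/w12c.png

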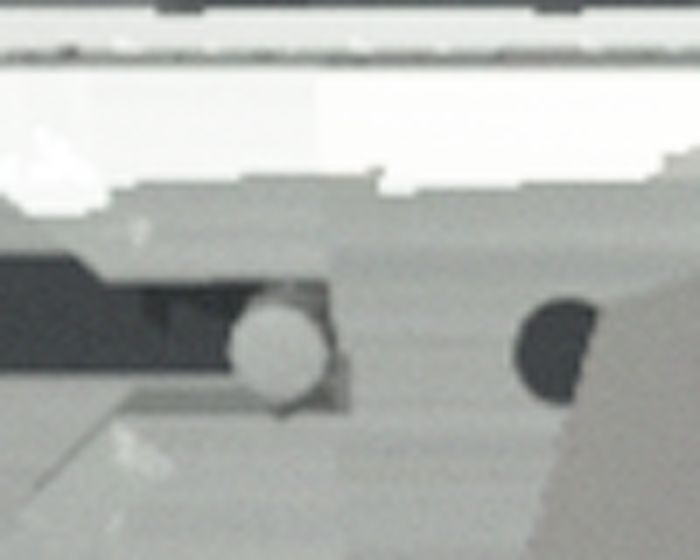

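Seated: the pin is at the notch bottom, with readings of 12.1–13.4 N over about 0.9 s. Easing most of the load off while still leaning slightly, then releasing.

```bash
python3 -m creep '{"dr":[[0,0,0],[0,0,0],[0,0,0]],"translation":[[0.001,0,0],[0.0006,0,0],[0,0,0]],"grip":[0,0,0]}'
```

```text
clock: 16.77
ee_pos: [0.5831, 0.1373, 0.0018]
orientation: [-1.571, -0.001, -1.518]
wrist_force: [-1.2, -6.4, -1.6]
grip_width: 0.119
```

```bash
python3 -m creep '{"dr":[[0,0,0],[0,0,0],[0,0,0],[0,0,0],[0,0,0],[0,0,0]],"translation":[[0,0,0],[0,0,0],[0,0,0],[0,0,0],[0,0,0],[0,0,0]],"grip":[35,35,35,35,35,35]}'
python3 - <<'E'
from h import *
print(robot.observe()['wrist_force'])
wsnap('pics/w13.png')
w=cv2.imread('pics/w13.png'); cv2.imwrite('pics/w13c.png',cv2.resize(w[185:365,160:420],None,fx=3,fy=3,interpolation=cv2.INTER_CUBIC))
E
```

```text
clock: 17.27
ee_pos: [0.583, 0.1384, 0.0019]
orientation: [-1.571, 0.0, -1.517]
wrist_force: [0.1, 0.7, -0.5]
grip_width: 0.351
[ 0.0606  0.7375 -0.5097]
```

View pics/w13c.png

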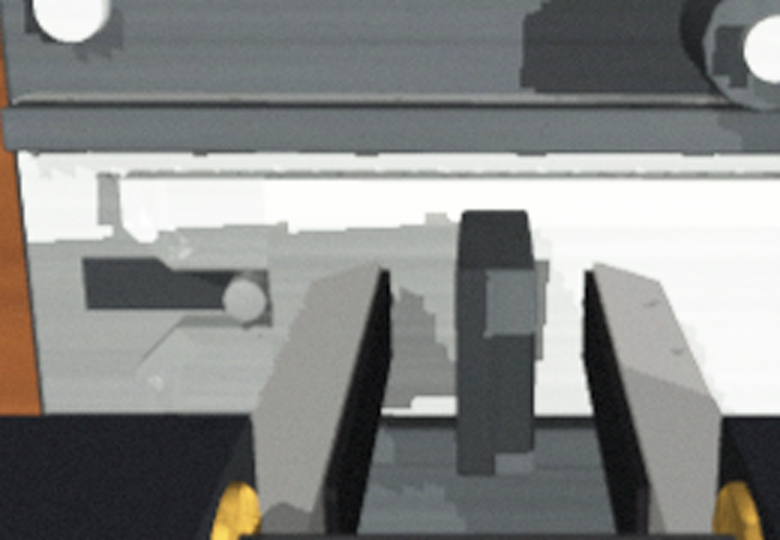

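Fingers are clear of the rib, and the blade stayed home on the pin. Lifting and moving to the keeper knob.

```bash
python3 -m creep '{"dr":[[0,0,0],[0,0,0],[0,0,0],[0,0,0],[0,0,0],[0,0,0]],"translation":[[0,-0.005,0],[0,-0.02,0],[0,-0.03,0],[0,-0.03,0],[0,-0.025,0],[0,0,0]],"grip":[35,35,35,35,35,35]}'
python3 -m creep '{"dr":[[0,0,0],[0,0,0],[0,0,0],[0,0,0],[0,0,0],[0,0,0],[0,0,0]],"translation":[[0.015,0,0.006],[0.03,0,0.012],[0.03,0,0.012],[0.03,0,0.012],[0.01,0,0.002],[0,0,0],[0,0,0]],"grip":[35,35,35,35,35,35,35]}'
python3 - <<'E'
from h import *
_,p=wsnap('pics/w14.png'); print(p)
E
```

```text
clock: 17.82
ee_pos: [0.5857, 0.1391, 0.1174]
orientation: [-1.564, 0.002, -1.517]
wrist_force: [1.7, 0.7, 0.5]
grip_width: 0.348
clock: 18.4
ee_pos: [0.6329, 0.0256, 0.1116]
orientation: [-1.571, 0.0, -1.518]
wrist_force: [0.6, 0.7, 0.6]
grip_width: 0.349
(array([0.6329, 0.0256, 0.1116]), array([-1.5712,  0.0003, -1.5184]))
```

View pics/w14.png

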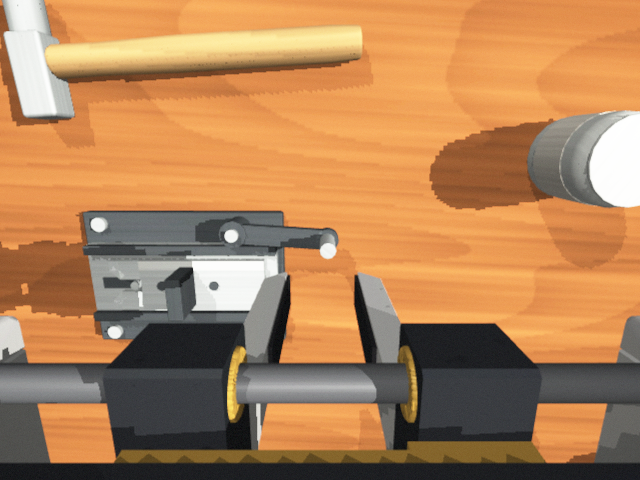

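```bash
python3 - <<'E'
from h import *
pose=np.load('pics/w14.npy').ravel(); q=np.load('hold.npy')
w=cv2.imread('pics/w14.png'); cv2.imwrite('pics/w14c.png',cv2.resize(w[200:345,75:345],None,fx=2.9,fy=2.9,interpolation=cv2.INTER_CUBIC))
k=ray('wrist',(328,250),.0665,pose); hg=ray('wrist',(231.3,236),.0405,pose)
print('knob',k,'hinge',hg,'model hinge',b2w(q,(-48,-47,0)),'angle r',np.linalg.norm(k-hg))
d=k-b2w(q,(-48,-47,0))[0,:2]; c,s=np.cos(q[2]),np.sin(q[2]); d=np.array([c*d[0]+s*d[1],-s*d[0]+c*d[1]]); print(d,np.hypot(*d),np.arctan2(d[1],-d[0]))
delta([k[0],k[1],.018],pose[5])
E
```

```text
knob [0.632 0.02 ] hinge [0.6319 0.0951] model hinge [[0.6327 0.0937 0.    ]] angle r 0.07509794222878258
[-0.0736  0.0044] 0.07374500590099906 0.060253839936665984
T [ 6.7373 93.6883 -1.0275] mm  dr [ 0.0003  0.0016 -0.0006] at [0.6327 0.0267 0.1117] [-90.0198   0.0354 -86.9078]
```

View pics/w14c.png

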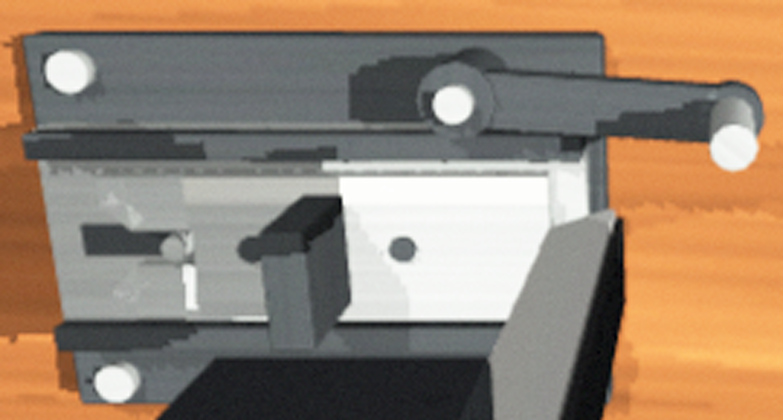

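Knob at (0.632, 0.020) and hinge at about (0.632, 0.0945); radius 75 mm checks. Descending and pinching.

```bash
python3 -m creep '{"dr":[[0,0,0],[0,0,0],[0,0,0],[0,0,0],[0,0,0],[0,0,0],[0,0,0]],"translation":[[0.0067,0,-0.001],[0,0.015,0],[0,0.03,0],[0,0.03,0],[0,0.018,0],[0,0,0],[0,0,0]],"grip":[35,35,35,35,35,35,35]}' 25
python3 -m creep '{"dr":[[0,0,0],[0,0,0],[0,0,0],[0,0,0],[0,0,0],[0,0,0]],"translation":[[0,0,0],[0,0,0],[0,0,0],[0,0,0],[0,0,0],[0,0,0]],"grip":[0,0,0,0,0,0]}' 25
python3 - <<'E'
from h import *
o=robot.observe(); print(o['grip_width']*94,o['wrist_force'],o['ee_pos'],np.degrees(o['orientation']))
wsnap('pics/w15.png')
E
```

```text
clock: 19.03
ee_pos: [0.6318, 0.0197, 0.0186]
orientation: [-1.572, 0.0, -1.516]
wrist_force: [0.7, -0.3, 1.3]
grip_width: 0.35
clock: 19.53
ee_pos: [0.6334, 0.0215, 0.0202]
orientation: [-1.568, 0.002, -1.516]
wrist_force: [-0.7, 9.8, 4.0]
grip_width: 0.117
11.021234066675982 [-0.6643  9.8286  4.0328] [0.6334 0.0215 0.0202] [-89.8631   0.1327 -86.8518]
```

View pics/w15.png

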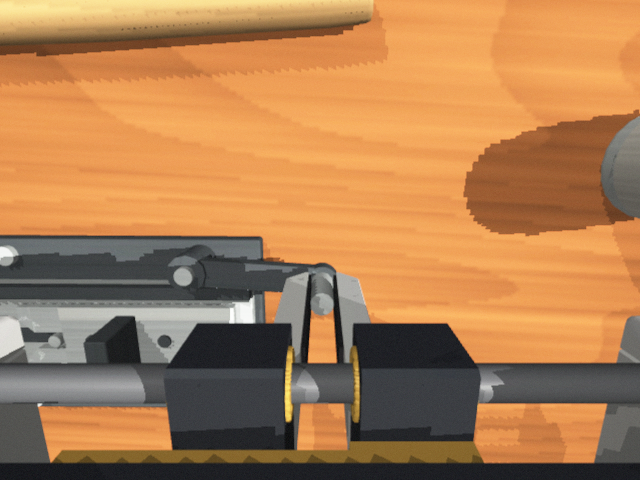

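The knob is pinched (11 mm); the finger pads pulled the arm about 1.5 mm, so I'll shift to relieve that and begin the arc.

```bash
python3 -m creep '{"dr":[[0,0,0],[0,0,0],[0,0,0],[0,0,0],[0,0,0],[0,0,0],[0,0,0],[0,0,0]],"translation":[[-0.0015,0,0],[0,0,0],[-0.0006,0,-0.0047],[-0.0006,0,-0.0047],[-0.0012,0,-0.0046],[-0.0012,0,-0.0046],[0,0,0],[0,0,0]],"grip":[0,0,0,0,0,0,0,0]}'
```

```text
clock: 20.25
ee_pos: [0.6145, 0.0238, 0.0201]
orientation: [-1.568, 0.001, -1.517]
wrist_force: [0.8, 3.9, 7.3]
grip_width: 0.12
```

```bash
python3 -m creep '{"dr":[[0,0,0],[0,0,0],[0,0,0],[0,0,0],[0,0,0],[0,0,0],[0,0,0],[0,0,0]],"translation":[[-0.0022,-0.001,-0.0044],[-0.0018,0,-0.0044],[-0.0023,0,-0.0041],[-0.0023,0,-0.0041],[-0.0028,0,-0.0038],[-0.0028,0,-0.0038],[0,0,0],[0,0,0]],"grip":[0,0,0,0,0,0,0,0]}'
```

```text
clock: 20.92
ee_pos: [0.5872, 0.0354, 0.02]
orientation: [-1.572, -0.001, -1.518]
wrist_force: [-2.5, -3.1, 8.8]
grip_width: 0.117
```

```bash
python3 -m creep '{"dr":[[0,0,0],[0,0,0],[0,0,0],[0,0,0],[0,0,0],[0,0,0],[0,0,0],[0,0,0]],"translation":[[-0.0032,-0.001,-0.0034],[-0.0032,0,-0.0034],[-0.0036,0,-0.003],[-0.0036,0,-0.003],[-0.004,0,-0.0025],[-0.004,0,-0.0026],[0,0,0],[0,0,0]],"grip":[0,0,0,0,0,0,0,0]}'
python3 - <<'E'
from h import *
wsnap('pics/w16.png')
E
```

```text
clock: 21.58
ee_pos: [0.5664, 0.0559, 0.0201]
orientation: [-1.575, -0.001, -1.517]
wrist_force: [-7.3, -6.0, 4.7]
grip_width: 0.119
```

View pics/w16.png

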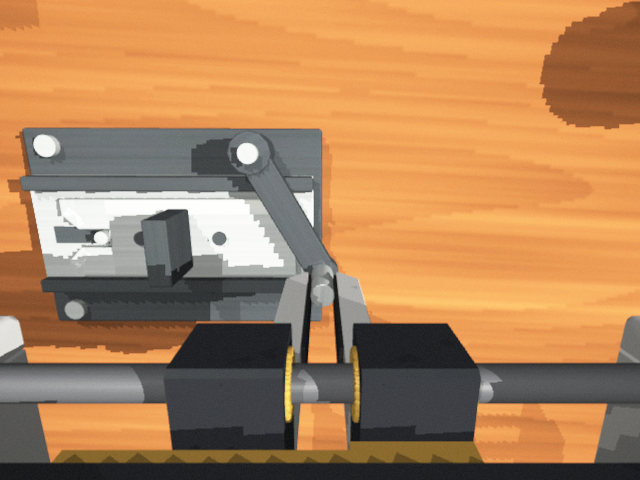

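The arm swings fine and the blade stays home. Finishing the arc with a small outward correction.

```bash
python3 -m creep '{"dr":[[0,0,0],[0,0,0],[0,0,0],[0,0,0],[0,0,0],[0,0,0],[0,0,0],[0,0,0]],"translation":[[-0.0043,0,-0.003],[-0.0043,0,-0.0025],[-0.0045,0,-0.0015],[-0.0045,0,-0.0015],[-0.0046,0,-0.0009],[-0.0046,0,-0.0009],[0,0,0],[0,0,0]],"grip":[0,0,0,0,0,0,0,0]}'
```

```text
clock: 22.3
ee_pos: [0.5553, 0.0829, 0.0201]
orientation: [-1.574, -0.0, -1.517]
wrist_force: [-6.3, -2.0, -0.6]
grip_width: 0.119
```

```bash
python3 -m creep '{"dr":[[0,0,0],[0,0,0],[0,0,0],[0,0,0],[0,0,0]],"translation":[[-0.004,0,-0.0008],[-0.003,0,-0.0003],[-0.0015,0,0],[0,0,0],[0,0,0]],"grip":[0,0,0,0,0]}'
```

```text
clock: 22.72
ee_pos: [0.5539, 0.0915, 0.0201]
orientation: [-1.574, -0.0, -1.517]
wrist_force: [-6.1, -0.9, -3.0]
grip_width: 0.116
```

```bash
python3 -m creep '{"dr":[[0,0,0],[0,0,0],[0,0,0]],"translation":[[-0.001,0,0],[-0.001,0,0],[0,0,0]],"grip":[0,0,0]}'
```

```text
clock: 22.97
ee_pos: [0.5539, 0.0926, 0.0201]
orientation: [-1.574, -0.001, -1.517]
wrist_force: [-4.4, -4.5, -2.8]
grip_width: 0.12
```

```bash
python3 -m creep '{"dr":[[0,0,0],[0,0,0],[0,0,0]],"translation":[[-0.0008,0,0],[-0.0005,0,0],[0,0,0]],"grip":[0,0,0]}'
python3 - <<'E'
from h import *
wsnap('pics/w17.png')
E
```

```text
clock: 23.22
ee_pos: [0.5539, 0.0927, 0.0201]
orientation: [-1.574, -0.002, -1.518]
wrist_force: [-4.1, -9.4, -0.8]
grip_width: 0.122
```

View pics/w17.png

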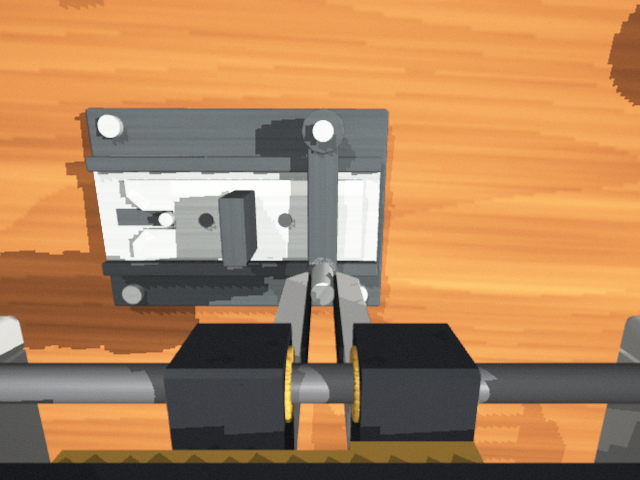

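The keeper lies straight across the blade against its stop (9.4 N with no further motion). Easing, opening, and lifting away.

```bash
python3 -m creep '{"dr":[[0,0,0],[0,0,0]],"translation":[[0.0008,0,0],[0,0,0]],"grip":[0,0]}'
python3 -m creep '{"dr":[[0,0,0],[0,0,0],[0,0,0],[0,0,0],[0,0,0]],"translation":[[0,0,0],[0,0,0],[0,0,0],[0,0,0],[0,0,0]],"grip":[30,30,30,30,30]}'
python3 -m creep '{"dr":[[0,0,0],[0,0,0],[0,0,0],[0,0,0],[0,0,0],[0,0,0],[0,0,0]],"translation":[[0,-0.005,0],[0,-0.02,0],[0,-0.03,0],[0,-0.03,0],[0,-0.03,0],[0,-0.02,0],[0,0,0]],"grip":[30,30,30,30,30,30,30]}'
python3 - <<'E'
from h import *
_,p=wsnap('pics/w18.png'); print(p)
for n,b in (('scene',(280,220,145,95)),('side',(220,205,130,110))):
    im=cams.snapshot(n)[:,:,::-1]; x,y,w,h=b; cv2.imwrite(f'pics/{n}18.png',im)
    cv2.imwrite(f'pics/{n}18c.png',cv2.resize(im[y:y+h,x:x+w],None,fx=5,fy=5,interpolation=cv2.INTER_CUBIC))
E
```

```text
clock: 23.43
ee_pos: [0.5539, 0.0926, 0.0201]
orientation: [-1.574, -0.001, -1.518]
wrist_force: [-5.3, -5.9, -1.9]
grip_width: 0.122
clock: 23.85
ee_pos: [0.556, 0.094, 0.0209]
orientation: [-1.57, 0.0, -1.517]
wrist_force: [-0.1, 0.6, -0.3]
grip_width: 0.3
clock: 24.43
ee_pos: [0.5581, 0.0944, 0.1607]
orientation: [-1.564, 0.001, -1.517]
wrist_force: [0.9, -0.3, 0.1]
grip_width: 0.299
(array([0.5581, 0.0944, 0.1607]), array([-1.5643,  0.0012, -1.5175]))
```

View pics/w18.png

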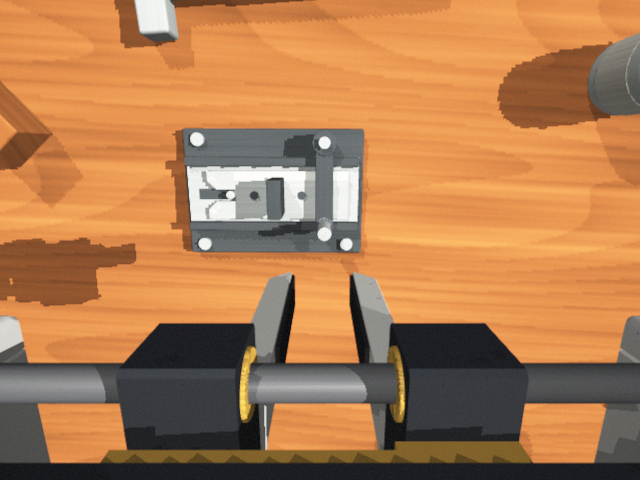

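View pics/side18c.png

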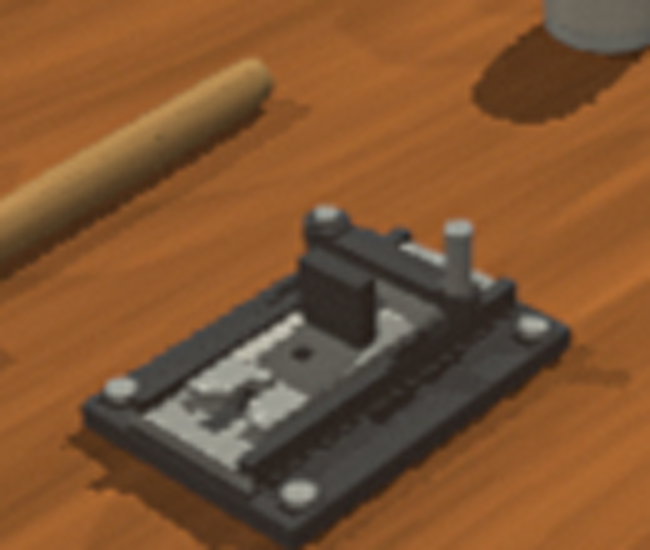

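View pics/scene18.png

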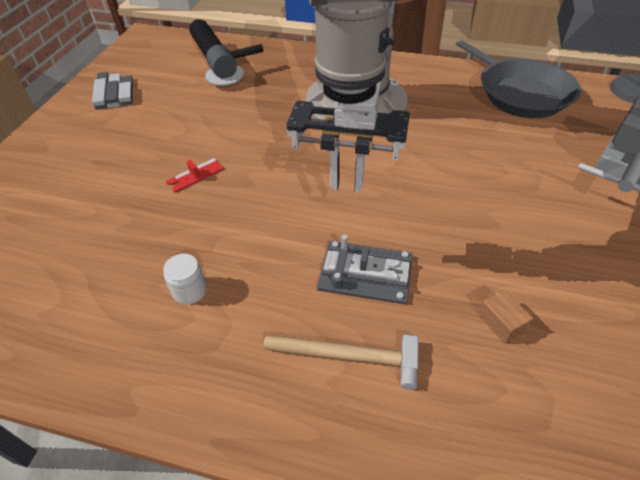

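Bystanders are at their old pixels (tin 186,278; hammer; billet) and the keeper lies across the blade. One last zoom on the notch and a keeper-angle check.

```bash
python3 -m creep '{"dr":[[0,0,0],[0,0,0],[0,0,0],[0,0,0]],"translation":[[0,0,0],[0,0,0],[0,0,0],[0,0,0]],"grip":[30,30,30,30]}'
python3 - <<'E'
from h import *
w,pose=wsnap('pics/w19.png'); q=np.load('hold.npy')
cv2.imwrite('pics/w19c.png',cv2.resize(w[115:260,170:375],None,fx=3.9,fy=3.9,interpolation=cv2.INTER_CUBIC))
E
```

```text
clock: 24.92
ee_pos: [0.5556, 0.0937, 0.1552]
orientation: [-1.572, -0.0, -1.517]
wrist_force: [0.6, 0.2, -0.0]
grip_width: 0.299
```

View pics/w19c.png

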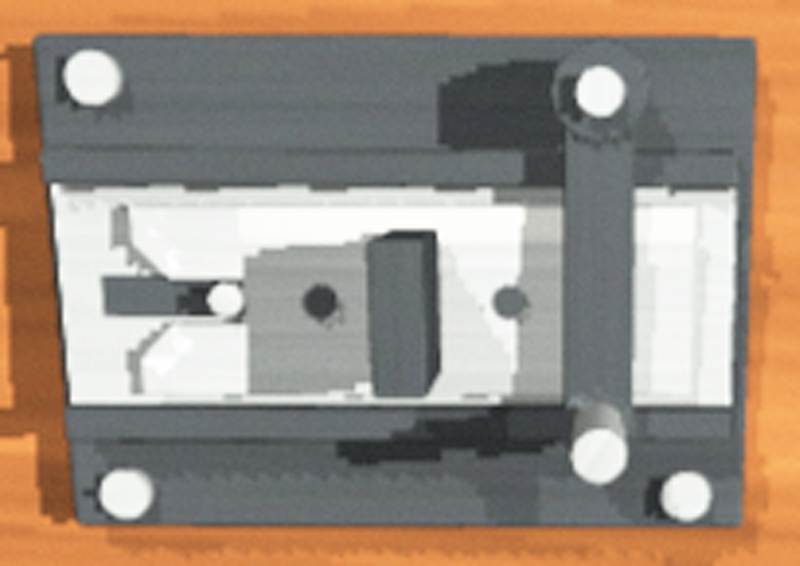

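The pin's edge (crop 244) meets the notch bottom (246), and the keeper is square across, with hinge and knob both at crop column 600. Handing in.

```bash
python3 - <<'E'
from h import *
print(robot.hand_in())
E
```

```text
the job is handed in; nothing more can be done
None
```

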